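# Make up the racking spares kit

## Robot

A 6-joint arm with a two-finger parallel gripper is mounted at the origin on the work surface. World frame = base frame: x ahead of the robot, y to its left, z up, the work surface at z = 0. Lengths are in mm, angles in rad, forces in N, time in s.
With the tool pointing down it reaches from about 350 to 775 mm from the base axis. Payload 7.3 kg.
Tool frame: the origin (TCP) lies between the finger pads; the fingertips stand 8 mm ahead of it and the grasp point (between the pads) lies 11 mm behind it; z points along the fingers, y is the line along which they close (so a half turn about z gives the same grasp; the last joint's range is limited). The gripper opens to 92 mm and grips with 3 to 60 N. Pads are 19 mm wide; open, the fingers measure 130 mm over their backs; the gripper's body (75 mm by 190 mm) begins 47 mm behind the grasp point.
Start: joints at [-1.287, 0.342, 1.524, -0, 1.275, -0.146], TCP at [218.786, -477.263, 200.441] pointing down, gripper open.
Joint ranges: [-2.53, 2.53], [-0.77, 2.02], [0.04, 2.7], [-1, 4.14], [0.28, 2.66], [-3.11, 3.11]. Speed limits (rad/s): [2.57, 2.57, 3.14, 3.14, 3.14, 3.14].

## Interface

Orientations are given as a unit quaternion [w, x, y, z].
In Python, from workcell import env, get_image, ticket gives the robot as it stands.
- The arm moves only by the tool jog_arm, never from a script. Its argument "rows" is a list of rows, each an object with "travel": the shift along the tool's x, y, z in mm, a list of three; "dr": the turn, a rotation vector about the tool's x, y, z in rad, a list of three; "fingers": the closure in counts, from 0 (fully open) to 255 (shut). In form: [{"travel": [dx, dy, dz], "dr": [ax, ay, az], "fingers": fingers}, ...]. A call has exactly 10 rows; each row shifts and turns the commanded pose from where the row before left it, along the tool's axes as they then stand; what a row does not reach is not made up. A row lasts 1/10 s, in which the tool goes at most 50 mm and 8.59 degrees, less where a joint would pass 70% of its speed; a pose out of reach is approached as far as the arm can. A call is refused whole if a number of a shift passes 50 or a number of a turn 0.15, either way. A call with a gripper value outside its range is refused whole. The fingers move at their own pace and stop on an object; the grip force is fixed at half the most. Time passes only in rows, so rows that do not move let the fingers close, or fill a call up. It gives the time, the measured TCP pose, the force, the opening and the grip force at its end, in the units of the state.
- env.observe(): the state, without advancing time (a new reading comes with each control period).
- get_image(name): name is "side" or "top" or "wrist"; returns a dict with "pixels" (480x640x3 uint8, blue, green, red), "depth" (480x640 float32, mm along the optical axis (not along the pixel's ray), 0 where there is no reading), "vfov" (degrees; the focal length in pixels is half the picture's height over the tangent of half this angle, whatever the lens; pixels are square), "cx", "cy" (the principal point, pixels), "R" (3x3) and "t" (3): a world point X has camera coordinates R X + t; the wrist camera has in their place "T_tool_cam" (4x4, takes a point from camera to tool coordinates, whose origin is the TCP and whose axes are the flange's). Camera axes: x right, y down, z forward; pixel columns grow to the right and rows downward; lengths in mm; the calibration is good to about 2 mm. A picture is of the moment at which its call begins: read the wrist's pose just before it.
- ticket.sign_off(): hands the job in; it is judged then, once.
The state is a dict: "t": time; "joints": joint angles; "joint_vel": joint speeds; "joint_torque": joint torques, N m; "ee_pos": TCP position; "ee_rot": TCP orientation; "force": force on the tool from outside, world axes, zero at the start; "ft_torque": the same for the moment, N m; "grip_width": finger opening in mm; "grasp_force": force on a finger pad.
Only numpy, scipy, OpenCV 4.12 (cv2) and the standard library are available. Lean on these libraries where they do the work, as an engineer would, in place of code of your own. Each camera call takes 0.05 s, during which the arm holds its last target. There are 200 camera calls.

## Task

Make up the spares kit for the orange racking in the caddy: stand the orange beam connector in the white tub, the dark grey post foot in the blue tub, the levelling foot in the red tub and the yellow post cap in the green tub, each upright and down on the floor of its tub. Leave the blue connector and the white cap, which belong to another racking system, standing undisturbed where they are.

Things in the scene. Friction and masses are not known exactly. Their poses are not given: they have to be found in the camera images.
- connector_orange_mid (a point): ORANGE, goes in the kit. Folded-steel beam connector of pallet racking standing on end: a C-section 44 mm wide (its y), 28 mm deep flanges, 4 mm walls, 64 mm tall, with three small steel hooks on its back (-x side); 40 x 44 mm (x, y) overall in plan. The open side of the C faces +x. The point is the middle of its overall size, 32 mm above its underside; z is up. About 0.22 kg.
- post_foot_mid (a point): Dark grey foot of a rack post, upright, goes in the kit: square base plate 48 x 48 x 5 mm with a hollow square tube 30 x 30 mm rising from its middle to 64 mm overall height. The point lies on the centre line, 32 mm above the underside; x and y run along the sides of the square, z up. About 0.28 kg.
- levelling_foot_mid (a point): Levelling foot, upright, goes in the kit: black rubber pad 44 mm across and 15 mm high, a steel nut 27 mm across up to 25 mm, then a bare round steel stud 16 mm across up to 66 mm overall height. The point lies on the stud's axis, 33 mm above the underside; z up. About 0.2 kg.
- cap_yellow_mid (a point): YELLOW, goes in the kit. Plastic post cap standing on its flange, plug up: flange 46 x 46 x 8 mm, above it a hollow square plug 36 x 36 mm, 58 mm tall in all. The point lies on its centre line, 29 mm above its underside; x and y run along the sides of the square. About 0.09 kg.
- connector_blue_mid (a point): BLUE look-alike, does not belong: leave it standing. Folded-steel beam connector of pallet racking standing on end: a C-section 44 mm wide (its y), 28 mm deep flanges, 4 mm walls, 64 mm tall, with three small steel hooks on its back (-x side); 40 x 44 mm (x, y) overall in plan. The open side of the C faces +x. The point is the middle of its overall size, 32 mm above its underside; z is up.
- cap_white_mid (a point): WHITE look-alike, does not belong: leave it standing. Plastic post cap standing on its flange, plug up: flange 46 x 46 x 8 mm, above it a hollow square plug 36 x 36 mm, 58 mm tall in all. The point lies on its centre line, 29 mm above its underside; x and y run along the sides of the square. (A brown roll of tape, 84 mm across and 48 mm tall, also stands among the parts.)
- tub_white_in (a point): White tub: square, open-topped, fixed in the kit caddy (a grey 192 mm square base board with a 14 mm high rim, lying on the bench). Outside 78 x 78 mm, inside 70 x 70 mm, walls 4 mm. The point is the centre of its inner floor, 10 mm above the bench; the rim is 22 mm above this point. x and y run along its sides. The four tubs stand in a 2 x 2 square at 96 mm centres and change places from start to start. Takes the orange connector.
- tub_blue_in (a point): Blue tub: square, open-topped, fixed in the kit caddy (a grey 192 mm square base board with a 14 mm high rim, lying on the bench). Outside 78 x 78 mm, inside 70 x 70 mm, walls 4 mm. The point is the centre of its inner floor, 10 mm above the bench; the rim is 22 mm above this point. x and y run along its sides. The four tubs stand in a 2 x 2 square at 96 mm centres and change places from start to start. Takes the dark grey post foot.
- tub_red_in (a point): Red tub: square, open-topped, fixed in the kit caddy (a grey 192 mm square base board with a 14 mm high rim, lying on the bench). Outside 78 x 78 mm, inside 70 x 70 mm, walls 4 mm. The point is the centre of its inner floor, 10 mm above the bench; the rim is 22 mm above this point. x and y run along its sides. The four tubs stand in a 2 x 2 square at 96 mm centres and change places from start to start. Takes the levelling foot.
- tub_green_in (a point): Green tub: square, open-topped, fixed in the kit caddy (a grey 192 mm square base board with a 14 mm high rim, lying on the bench). Outside 78 x 78 mm, inside 70 x 70 mm, walls 4 mm. The point is the centre of its inner floor, 10 mm above the bench; the rim is 22 mm above this point. x and y run along its sides. The four tubs stand in a 2 x 2 square at 96 mm centres and change places from start to start. Takes the yellow post cap.
Mind the look-alikes: they are no part of the job. Leave any pink look-alike of the part that bears levelling_foot_mid alone.

How it is judged:
By the outcome, as a careful person would: the job done as asked, in the order asked, and still so for the second after the job is handed in, with the robot touching nothing.
It also fails if it takes over 112 s, if anything falls off the work surface, if the arm or the gripper's body presses on something with over 40 N, if the wrist force passes 120 N, or if a joint passes its speed limit or range.

## Working session

There is one attempt and no reset: what is moved stays moved. The work goes in short steps, Python scripts to look and compute and a tool call to move; the robot and the scene stay as the last step left them, time stands still between calls to the robot, and variables do not carry over. Pictures are saved under pics/ and viewed, at most 14 in all, crops included, and the job is handed in when it is done.

Besides the shell and the picture viewer there is one more tool, called after "Request:" as name([rows], argument=value, ...), one row to a line, values as JSON. jog_arm: Moves the arm, as the interface text tells. Its arguments: {"type":"object","properties":{"rows":{"type":"array","items":{"type":"object","properties":{"travel":{"type":"array","items":{"type":"number"}},"dr":{"type":"array","items":{"type":"number"}},"fingers":{"type":"number"}}}}},"required":["rows"]}

```bash
mkdir -p pics; ls; python3 - <<'E'
from workcell import env,get_image
import cv2,numpy as np,pickle
s=env.observe();print({k:np.round(v,3) for k,v in s.items()})
for n in("top","side"):
    im=get_image(n);pickle.dump(im,open(f"{n}.pkl","wb"));cv2.imwrite(f"pics/{n}1.png",im["pixels"])
    print(n,im["vfov"],im["cx"],im["cy"],np.round(im["R"],3).tolist(),np.round(im["t"],1), -np.array(im["R"]).T@im["t"])
E
```

```text
pics
{'t': np.float64(0.0), 'joints': array([-1.287,  0.343,  1.525,  0.   ,  1.275, -0.146]), 'joint_vel': array([ 0.002,  0.   , -0.001,  0.   , -0.002,  0.002]), 'joint_torque': array([-1.0000e-03, -4.3124e+01, -2.4422e+01,  7.2000e-02,  5.6000e-02,
       -0.0000e+00]), 'ee_pos': array([ 218.666, -476.817,  199.748]), 'ee_rot': array([-0.001,  0.977,  0.213, -0.   ]), 'force': array([-0.552,  0.041,  0.45 ]), 'ft_torque': array([ 0.014,  0.019, -0.028]), 'grasp_force': np.float64(0.0), 'grip_width': np.float64(91.796)}
top 52.24079314162414 317.63476933410305 236.08581754029632 [[-0.004, -1.0, 0.002], [-0.988, 0.003, -0.152], [0.152, -0.002, -0.988]] [-19.9 533.4 919.9] [387.53018266 -19.83212581 990.22036386]
side 56.43434522602122 313.2951013981569 235.68036752551697 [[-0.997, -0.074, -0.005], [-0.055, 0.776, -0.628], [0.05, -0.626, -0.778]] [536.9  75.2 884.6] [495.21910016 535.43679141 737.9098433 ]
```

View pics/top1.png

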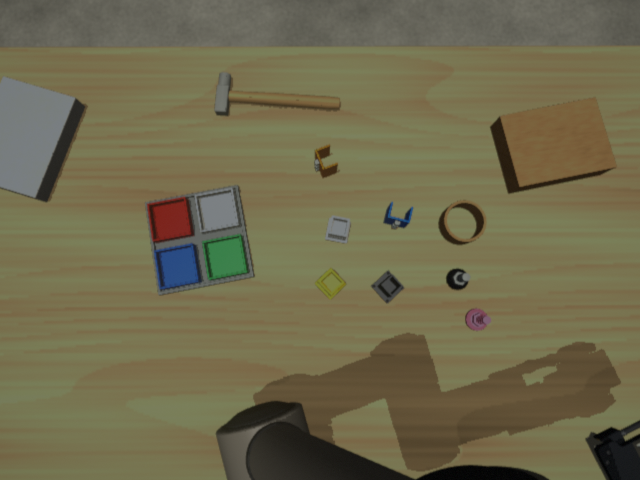

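View pics/side1.png

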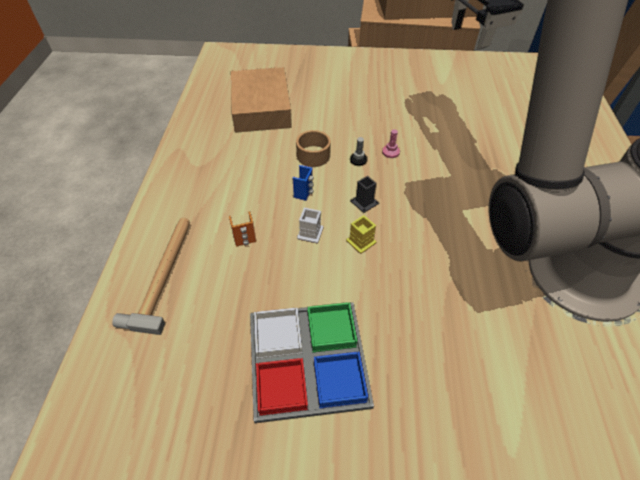

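The top view shows the tubs at (170,220) red, (219,211) white, (178,267) blue and (226,257) green. The parts are at orange (325,160), white cap (339,229), blue (398,217), yellow (331,283), post foot (388,287), levelling foot (458,279), pink (477,319) and tape (463,222). The side view confirms this layout.

```bash
cat > h.py <<'E'
import numpy as np,cv2,pickle
def cloud(im):
    d=im["depth"].astype(float);f=240/np.tan(np.radians(im["vfov"]/2))
    v,u=np.mgrid[:480,:640]
    c=np.stack([(u-im["cx"])/f*d,(v-im["cy"])/f*d,d],-1)
    return c,d>0
def world(im):
    c,ok=cloud(im);return (c-im["t"])@np.array(im["R"]),ok
def proj(im,p):
    f=240/np.tan(np.radians(im["vfov"]/2));c=np.array(im["R"])@p+im["t"];return f*c[0]/c[2]+im["cx"],f*c[1]/c[2]+im["cy"]
def ray(im,u,v,z):
    f=240/np.tan(np.radians(im["vfov"]/2));R=np.array(im["R"]);o=-R.T@im["t"];d=R.T@np.array([(u-im["cx"])/f,(v-im["cy"])/f,1]);return o+d*(z-o[2])/d[2]
E
python3 - <<'E'
from h import *
im=pickle.load(open("top.pkl","rb"));si=pickle.load(open("side.pkl","rb"))
boxes=dict(orange=(308,140,345,180),wcap=(322,212,356,246),blue=(380,198,415,234),yellow=(312,264,350,304),foot=(370,267,408,306),lev=(444,264,472,294),pink=(463,304,493,334),tape=(436,196,490,246))
W,ok=world(im);S,oks=world(si)
print("bench z",np.median(W[120:130,380:440,2]),np.median(S[280:300,180:220,2]))
for n,(a,b,c,d) in boxes.items():
    P=W[b:d,a:c].reshape(-1,3);P=P[ok[b:d,a:c].ravel()]
    h=P[P[:,2]>12];top=P[P[:,2]>h[:,2].max()-14]
    m=P[P[:,2]>3]; ctr=np.median(h[:,:2],0)
    Q=S[oks&(np.hypot(S[...,0]-ctr[0],S[...,1]-ctr[1])<50)];Q=Q[Q[:,2]>3];qt=Q[Q[:,2]>Q[:,2].max()-14]
    for tag,p in(("T top",top),("T all",m),("S top",qt),("S all",Q)):
        r=cv2.minAreaRect(p[:,:2].astype(np.float32));print(n,tag,len(p),"zmax %.0f"%p[:,2].max(),np.round(r[0],1),np.round(r[1],1),round(r[2],1))
hsv=cv2.cvtColor(im["pixels"],cv2.COLOR_BGR2HSV)
for n,(u,v) in dict(white=(219,211),red=(170,220),blue=(178,267),green=(226,257)).items():
    print(n,np.round(W[v-4:v+5,u-4:u+5].reshape(-1,3).mean(0),1), "pixelray",np.round(ray(im,u,v,10),1))
P=W[170:305,130:265].reshape(-1,3);P=P[(P[:,2]>7)&(P[:,2]<45)]
r=cv2.minAreaRect(P[:,:2].astype(np.float32));print("caddy",r)
P=P[P[:,2]>26];print("rims",cv2.minAreaRect(P[:,:2].astype(np.float32)))
a=cv2.resize(im["pixels"][135:340,300:500],None,fx=3.9,fy=2.9*0+2.92,interpolation=cv2.INTER_CUBIC)
a=cv2.resize(im["pixels"][135:340,300:500],None,fx=2.9,fy=2.9,interpolation=cv2.INTER_CUBIC)
cv2.imwrite("pics/crop.png",a)
E
```

```text
bench z -0.5182934688023736 -0.18298270646289344
orange T top 158 zmax 69 [685.3 -34.7] [45.  39.3] 21.9
orange T all 448 zmax 69 [697.6 -39. ] [71.2 81.8] 85.6
orange S top 175 zmax 66 [684.9 -36.6] [45.4 38.9] 26.4
orange S all 514 zmax 66 [679.8 -37.4] [52.3 88.8] 69.3
wcap T top 165 zmax 62 [550.1 -62.4] [35.8 36.6] 78.5
wcap T all 573 zmax 62 [554.7 -63.8] [61.7 64.4] 89.8
wcap S top 227 zmax 61 [550.2 -64.3] [38.8 36.4] 78.3
wcap S all 693 zmax 61 [554.2 -60.1] [67.6 68.8] 66.6
blue T top 166 zmax 67 [ 571.8 -179.7] [44.3 39.6] 76.2
blue T all 378 zmax 67 [ 581.3 -187.5] [63.2 72. ] 81.1
blue S top 187 zmax 66 [ 571.6 -182.1] [47.6 39.2] 76.8
blue S all 578 zmax 66 [ 568.8 -167.2] [82.1 78.6] 81.5
yellow T top 156 zmax 62 [441.9 -46.3] [34.9 36.3] 44.5
yellow T all 557 zmax 62 [444.8 -49.7] [72.7 74.9] 84.3
yellow S top 251 zmax 61 [442.4 -48.6] [37.4 38.2] 43.5
yellow S all 761 zmax 61 [452.5 -51.2] [49.9 69.2] 49.9
foot T top 121 zmax 67 [ 435.4 -160.6] [30.1 30. ] 43.3
foot T all 562 zmax 67 [ 437.6 -164. ] [74.5 71.3] 86.7
foot S top 174 zmax 66 [ 435.4 -163.3] [33.2 32. ] 
[... 454 characters left out ...]
 304 zmax 68 [ 365.1 -329.8] [39.3 81.2] 53.7
tape T top 455 zmax 53 [ 560.6 -309.9] [81.7 82.8] 0.8
tape T all 960 zmax 53 [ 565.2 -315.6] [102.6  94.1] 87.8
tape S top 348 zmax 52 [ 562.1 -311.8] [82.3 84.6] 9.2
tape S all 1011 zmax 52 [ 561.5 -311.5] [84.9 84.3] 60.4
white [590.5 179.4   9.7] pixelray [590.5 179.3  10. ]
red [572.1 278.5  10. ] pixelray [572.1 278.5  10. ]
blue [476.2 258.5  10. ] pixelray [476.2 258.4  10. ]
green [496.  162.7   9.9] pixelray [496.  162.7  10. ]
caddy ((532.8681030273438, 219.25869750976562), (193.2442169189453, 192.64608764648438), 10.879274368286133)
rims ((532.7417602539062, 219.50399780273438), (175.004150390625, 175.02197265625), 10.921738624572754)
```

View pics/crop.png

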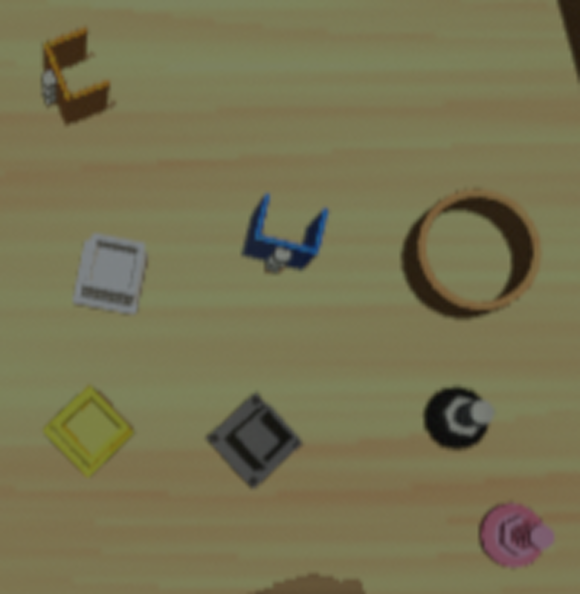

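```bash
cat >> h.py <<'E'
from scipy.spatial.transform import Rotation as Ro
def pose():
    from workcell import env
    s=env.observe();w,x,y,z=s["ee_rot"];R=Ro.from_quat([x,y,z,w]).as_matrix();return s,np.array(s["ee_pos"]),R
def plan(x,y,z,phi,n,p=None,f0=None):
    s,p0,R=pose();p=p0 if p is None else np.array(p)
    if f0 is None:f0=np.degrees(np.arctan2(R[1,0],R[0,0]))
    print("at",np.round(p,1),"phi %.1f"%f0,"tilt",np.round(R[:,2],3),"w %.1f F %.1f"%(s["grip_width"],s["grasp_force"]),"t %.1f"%s["t"])
    d=(np.array([x,y,z])-p)/n;df=(phi-f0+180)%360-180
    for i in range(n):
        f=np.radians(f0+df*i/n)
        print(np.round([d[0]*np.cos(f)+d[1]*np.sin(f),d[0]*np.sin(f)-d[1]*np.cos(f),-d[2]],1).tolist(),"dr",round(-np.radians(df)/n,3))
E
python3 -c "
from h import *
plan(686,-36,140,114,20)"
```

```text
at [ 218.7 -476.8  199.8] phi 24.6 tilt [-0.     0.001 -1.   ] w 91.9 F 0.0 t 0.1
[30.4, -10.3, 3.0] dr -0.078
[31.1, -7.9, 3.0] dr -0.078
[31.7, -5.4, 3.0] dr -0.078
[32.0, -3.0, 3.0] dr -0.078
[32.1, -0.5, 3.0] dr -0.078
[32.1, 2.0, 3.0] dr -0.078
[31.8, 4.5, 3.0] dr -0.078
[31.4, 7.0, 3.0] dr -0.078
[30.7, 9.4, 3.0] dr -0.078
[29.9, 11.8, 3.0] dr -0.078
[28.9, 14.1, 3.0] dr -0.078
[27.7, 16.3, 3.0] dr -0.078
[26.3, 18.4, 3.0] dr -0.078
[24.8, 20.4, 3.0] dr -0.078
[23.2, 22.3, 3.0] dr -0.078
[21.4, 24.0, 3.0] dr -0.078
[19.4, 25.6, 3.0] dr -0.078
[17.4, 27.0, 3.0] dr -0.078
[15.2, 28.3, 3.0] dr -0.078
[13.0, 29.4, 3.0] dr -0.078
```

Request:
jog_arm([
  {"travel": [30.4, -10.3, 3], "dr": [0, 0, -0.078], "fingers": 60},
  {"travel": [31.1, -7.9, 3], "dr": [0, 0, -0.078], "fingers": 60},
  {"travel": [31.7, -5.4, 3], "dr": [0, 0, -0.078], "fingers": 60},
  {"travel": [32, -3, 3], "dr": [0, 0, -0.078], "fingers": 60},
  {"travel": [32.1, -0.5, 3], "dr": [0, 0, -0.078], "fingers": 60},
  {"travel": [32.1, 2, 3], "dr": [0, 0, -0.078], "fingers": 60},
  {"travel": [31.8, 4.5, 3], "dr": [0, 0, -0.078], "fingers": 60},
  {"travel": [31.4, 7, 3], "dr": [0, 0, -0.078], "fingers": 60},
  {"travel": [30.7, 9.4, 3], "dr": [0, 0, -0.078], "fingers": 60},
  {"travel": [29.9, 11.8, 3], "dr": [0, 0, -0.078], "fingers": 60},
])

```text
t: 1.1
ee_pos: [453.1, -255.5, 170.0]
ee_rot: [-0.0, 0.822, 0.57, -0.0]
force: [0.5, -0.4, -0.1]
grip_width: 70.1
grasp_force: 0.0
```

Request:
jog_arm([
  {"travel": [28.9, 14.1, 3], "dr": [0, 0, -0.078], "fingers": 60},
  {"travel": [27.7, 16.3, 3], "dr": [0, 0, -0.078], "fingers": 60},
  {"travel": [26.3, 18.4, 3], "dr": [0, 0, -0.078], "fingers": 60},
  {"travel": [24.8, 20.4, 3], "dr": [0, 0, -0.078], "fingers": 60},
  {"travel": [23.2, 22.3, 3], "dr": [0, 0, -0.078], "fingers": 60},
  {"travel": [21.4, 24, 3], "dr": [0, 0, -0.078], "fingers": 60},
  {"travel": [19.4, 25.6, 3], "dr": [0, 0, -0.078], "fingers": 60},
  {"travel": [17.4, 27, 3], "dr": [0, 0, -0.078], "fingers": 60},
  {"travel": [15.2, 28.3, 3], "dr": [0, 0, -0.078], "fingers": 60},
  {"travel": [13, 29.4, 3], "dr": [0, 0, -0.078], "fingers": 60},
])

```text
t: 2.1
ee_pos: [686.7, -35.1, 139.6]
ee_rot: [-0.0, 0.543, 0.84, -0.0]
force: [0.7, -0.3, 0.3]
grip_width: 70.6
grasp_force: 0.0
```

```bash
cat >> h.py <<'E'
def wrist(name=None):
    from workcell import get_image
    s,p,R=pose();im=get_image("wrist");c,ok=cloud(im);T=np.array(im["T_tool_cam"])
    W=(c@T[:3,:3].T+T[:3,3])@R.T+p
    if name:cv2.imwrite(f"pics/{name}.png",im["pixels"])
    return im,W,ok
def rect(W,ok,x,y,r,zlo,zhi):
    m=ok&(np.hypot(W[...,0]-x,W[...,1]-y)<r)&(W[...,2]>zlo)&(W[...,2]<zhi);q=W[m]
    if len(q)<5:print("few",len(q));return
    b=cv2.minAreaRect(q[:,:2].astype(np.float32));print(len(q),"zmed %.1f zmax %.1f"%(np.median(q[:,2]),q[:,2].max()),np.round(b[0],1),np.round(b[1],1),round(b[2],1))
E
python3 -c "
from h import *
im,W,ok=wrist('w1')
print(np.round(im['T_tool_cam'],2).tolist())
rect(W,ok,686,-36,45,50,75);rect(W,ok,686,-36,45,58,75)
plan(686,-36,140,114,1)"
```

```text
[[-0.0, -0.95, -0.31, 82.97], [1.0, -0.0, -0.0, 0.8], [0.0, -0.31, 0.95, -185.31], [0.0, 0.0, 0.0, 1.0]]
1086 zmed 64.0 zmax 66.8 [686.8 -35.7] [44.  40.1] 22.0
780 zmed 64.5 zmax 66.8 [687.1 -36.4] [44.  38.5] 22.0
at [689.1 -31.1 138.6] phi 114.6 tilt [ 0.     0.002 -1.   ] w 70.4 F 0.0 t 2.1
[-3.2, -4.8, -1.4] dr 0.01
```

View pics/w1.png

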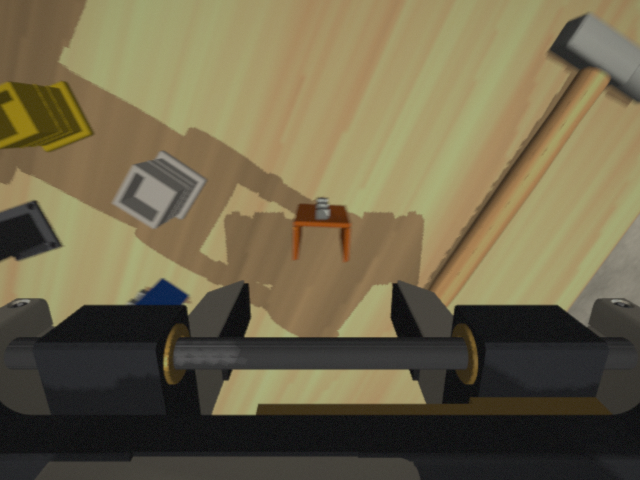

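The wrist view shows the orange connector at (321,230), its web up and its flanges down, between the fingers. Centre (687,-36), yaw 22°. The sizes match the given ones.

```bash
python3 -c "
from h import *
plan(688,-38.5,36,112,7,p=[686,-36,140],f0=114)"
```

```text
at [686 -36 140] phi 114.0 tilt [ 0.     0.002 -1.   ] w 70.4 F 0.0 t 2.1
[-0.4, 0.1, 14.9] dr 0.005
[-0.4, 0.1, 14.9] dr 0.005
[-0.4, 0.1, 14.9] dr 0.005
[-0.4, 0.1, 14.9] dr 0.005
[-0.4, 0.1, 14.9] dr 0.005
[-0.4, 0.1, 14.9] dr 0.005
[-0.4, 0.1, 14.9] dr 0.005
```

Request:
jog_arm([
  {"travel": [-3, 0.4, 10], "dr": [0, 0, 0.035], "fingers": 60},
  {"travel": [0, 0, 10], "dr": [0, 0, 0], "fingers": 60},
  {"travel": [0, 0, 10], "dr": [0, 0, 0], "fingers": 60},
  {"travel": [0, 0, 10], "dr": [0, 0, 0], "fingers": 60},
  {"travel": [0, 0, 5], "dr": [0, 0, 0], "fingers": 60},
  {"travel": [0, 0, 0], "dr": [0, 0, 0], "fingers": 60},
  {"travel": [0, 0, 0], "dr": [0, 0, 0], "fingers": 60},
  {"travel": [0, 0, 0], "dr": [0, 0, 0], "fingers": 60},
  {"travel": [0, 0, 0], "dr": [0, 0, 0], "fingers": 60},
  {"travel": [0, 0, 0], "dr": [0, 0, 0], "fingers": 60},
])

```text
t: 3.15
ee_pos: [688.0, -38.8, 95.8]
ee_rot: [0.0, 0.559, 0.829, 0.0]
force: [0.4, 0.1, -0.5]
grip_width: 70.2
grasp_force: 0.0
```

```bash
python3 -c "
from h import *
im,W,ok=wrist()
rect(W,ok,686,-36,45,58,75)
plan(688,-38.5,36,112,1)"
```

```text
1114 zmed 64.5 zmax 66.7 [687.2 -36.5] [44.  37.6] 21.7
at [687.9 -38.8  95.7] phi 112.0 tilt [ 0. -0. -1.] w 70.3 F 0.0 t 3.2
[0.2, 0.2, 59.7] dr 0.0
```

Position confirmed. I'll descend and close.

Request:
jog_arm([
  {"travel": [0, 0, 15], "dr": [0, 0, 0], "fingers": 60},
  {"travel": [0, 0, 15], "dr": [0, 0, 0], "fingers": 60},
  {"travel": [0, 0, 15], "dr": [0, 0, 0], "fingers": 60},
  {"travel": [0, 0, 10], "dr": [0, 0, 0], "fingers": 60},
  {"travel": [0, 0, 5], "dr": [0, 0, 0], "fingers": 60},
  {"travel": [0, 0, 0], "dr": [0, 0, 0], "fingers": 60},
  {"travel": [0, 0, 0], "dr": [0, 0, 0], "fingers": 255},
  {"travel": [0, 0, 0], "dr": [0, 0, 0], "fingers": 255},
  {"travel": [0, 0, 0], "dr": [0, 0, 0], "fingers": 255},
  {"travel": [0, 0, 0], "dr": [0, 0, 0], "fingers": 255},
])

```text
t: 4.2
ee_pos: [687.9, -38.8, 35.9]
ee_rot: [0.0, 0.559, 0.829, 0.0]
force: [-1.5, -2.1, 1.1]
grip_width: 43.0
grasp_force: 30.4
```

Request:
jog_arm([
  {"travel": [0, 0, 0], "dr": [0, 0, 0], "fingers": 255},
  {"travel": [0, 0, -10], "dr": [0, 0, 0], "fingers": 255},
  {"travel": [0, 0, -15], "dr": [0, 0, 0], "fingers": 255},
  {"travel": [0, 0, -15], "dr": [0, 0, 0], "fingers": 255},
  {"travel": [0, 0, -20], "dr": [0, 0, 0], "fingers": 255},
  {"travel": [0, 0, -20], "dr": [0, 0, 0], "fingers": 255},
  {"travel": [0, 0, -15], "dr": [0, 0, 0], "fingers": 255},
  {"travel": [0, 0, 0], "dr": [0, 0, 0], "fingers": 255},
  {"travel": [0, 0, 0], "dr": [0, 0, 0], "fingers": 255},
  {"travel": [0, 0, 0], "dr": [0, 0, 0], "fingers": 255},
])

```text
t: 5.2
ee_pos: [687.1, -38.7, 129.5]
ee_rot: [-0.001, 0.559, 0.829, -0.0]
force: [0.3, 0.4, -1.8]
grip_width: 42.5
grasp_force: 30.0
```

```bash
python3 -c "
from h import *
im,W,ok=wrist('w2')
plan(588,183,130,101,8)"
```

```text
at [687.1 -38.7 129.3] phi 112.0 tilt [-0.002  0.    -1.   ] w 42.4 F 30.0 t 5.2
[30.3, -1.1, -0.1] dr 0.024
[30.3, -1.8, -0.1] dr 0.024
[30.2, -2.6, -0.1] dr 0.024
[30.2, -3.3, -0.1] dr 0.024
[30.1, -4.0, -0.1] dr 0.024
[30.0, -4.7, -0.1] dr 0.024
[29.9, -5.4, -0.1] dr 0.024
[29.7, -6.2, -0.1] dr 0.024
```

View pics/w2.png

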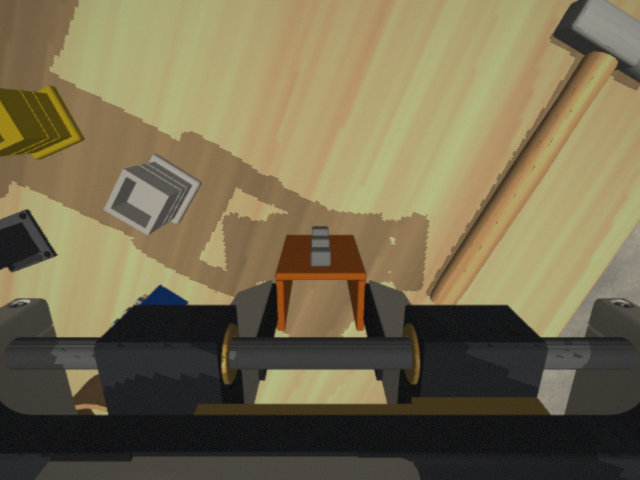

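The connector is held square and upright at (320,265). I'll move to above the white tub.

Request:
jog_arm([
  {"travel": [29.7, -1, 0], "dr": [0, 0, 0.024], "fingers": 255},
  {"travel": [29.7, -1.7, 0], "dr": [0, 0, 0.024], "fingers": 255},
  {"travel": [29.7, -2.4, 0], "dr": [0, 0, 0.024], "fingers": 255},
  {"travel": [29.6, -3.2, 0], "dr": [0, 0, 0.024], "fingers": 255},
  {"travel": [29.6, -3.9, 0], "dr": [0, 0, 0.024], "fingers": 255},
  {"travel": [29.5, -4.5, 0], "dr": [0, 0, 0.024], "fingers": 255},
  {"travel": [29.4, -5.2, 0], "dr": [0, 0, 0.024], "fingers": 255},
  {"travel": [29.3, -6, 0], "dr": [0, 0, 0.024], "fingers": 255},
  {"travel": [0, 0, 0], "dr": [0, 0, 0], "fingers": 255},
  {"travel": [0, 0, 0], "dr": [0, 0, 0], "fingers": 255},
])

```text
t: 6.25
ee_pos: [590.7, 179.6, 129.8]
ee_rot: [-0.0, 0.635, 0.772, -0.001]
force: [0.2, 0.6, -2.0]
grip_width: 42.8
grasp_force: 30.0
```

Request:
jog_arm([
  {"travel": [0, 0, 5], "dr": [0, 0, 0], "fingers": 255},
  {"travel": [0, 0, 10], "dr": [0, 0, 0], "fingers": 255},
  {"travel": [0, 0, 10], "dr": [0, 0, 0], "fingers": 255},
  {"travel": [0, 0, 5], "dr": [0, 0, 0], "fingers": 255},
  {"travel": [0, 0, 0], "dr": [0, 0, 0], "fingers": 255},
  {"travel": [0, 0, 0], "dr": [0, 0, 0], "fingers": 255},
  {"travel": [0, 0, 0], "dr": [0, 0, 0], "fingers": 255},
  {"travel": [0, 0, 0], "dr": [0, 0, 0], "fingers": 255},
  {"travel": [0, 0, 0], "dr": [0, 0, 0], "fingers": 255},
  {"travel": [0, 0, 0], "dr": [0, 0, 0], "fingers": 255},
])

```text
t: 7.25
ee_pos: [591.2, 179.3, 100.6]
ee_rot: [0.0, 0.636, 0.772, 0.0]
force: [0.4, 0.2, -2.8]
grip_width: 42.5
grasp_force: 30.0
```

```bash
python3 -c "
from h import *
im,W,ok=wrist('w3')
plan(589.5,178.6,46,101,1)
m=ok&(W[...,2]>28)&(W[...,2]<36)&(W[...,0]>400)&(np.hypot(W[...,0]-533,W[...,1]-219)<140);q=W[m]
print(len(q),cv2.minAreaRect(q[:,:2].astype(np.float32)))"
```

```text
at [591.1 179.3 100.5] phi 101.0 tilt [ 0. -0. -1.] w 42.5 F 30.0 t 7.3
[-0.3, -1.7, 54.5] dr 0.0
11201 ((533.9539794921875, 218.27980041503906), (174.298583984375, 174.2487335205078), 10.813910484313965)
```

View pics/w3.png

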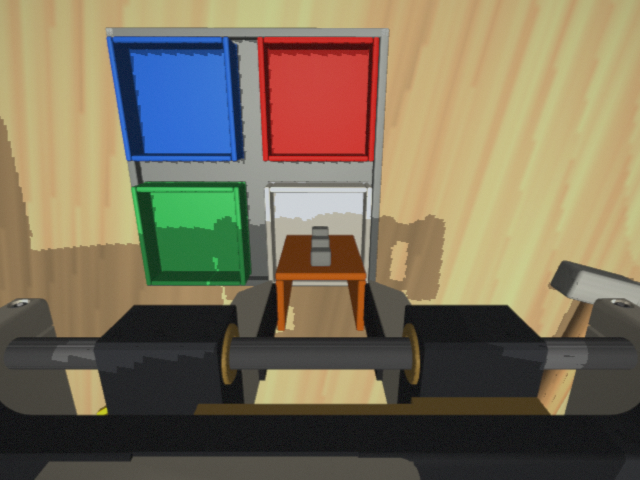

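The tubs are red (318,98), blue (182,98), green (195,233) and white (318,230), with the part over the white one. I'll lower and release.

Request:
jog_arm([
  {"travel": [-1.5, -0.8, 10], "dr": [0, 0, 0], "fingers": 255},
  {"travel": [0, 0, 12], "dr": [0, 0, 0], "fingers": 255},
  {"travel": [0, 0, 12], "dr": [0, 0, 0], "fingers": 255},
  {"travel": [0, 0, 10], "dr": [0, 0, 0], "fingers": 255},
  {"travel": [0, 0, 6], "dr": [0, 0, 0], "fingers": 255},
  {"travel": [0, 0, 4], "dr": [0, 0, 0], "fingers": 255},
  {"travel": [0, 0, 0], "dr": [0, 0, 0], "fingers": 255},
  {"travel": [0, 0, 0], "dr": [0, 0, 0], "fingers": 255},
  {"travel": [0, 0, 0], "dr": [0, 0, 0], "fingers": 255},
  {"travel": [0, 0, 0], "dr": [0, 0, 0], "fingers": 255},
])

```text
t: 8.3
ee_pos: [590.7, 177.7, 46.5]
ee_rot: [0.0, 0.636, 0.772, 0.0]
force: [-0.2, -0.5, -1.9]
grip_width: 42.3
grasp_force: 30.0
```

Request:
jog_arm([
  {"travel": [0, 0, 0], "dr": [0, 0, 0], "fingers": 95},
  {"travel": [0, 0, 0], "dr": [0, 0, 0], "fingers": 95},
  {"travel": [0, 0, 0], "dr": [0, 0, 0], "fingers": 95},
  {"travel": [0, 0, 0], "dr": [0, 0, 0], "fingers": 95},
  {"travel": [0, 0, -10], "dr": [0, 0, 0], "fingers": 95},
  {"travel": [0, 0, -15], "dr": [0, 0, 0], "fingers": 95},
  {"travel": [0, 0, -20], "dr": [0, 0, 0], "fingers": 95},
  {"travel": [0, 0, -20], "dr": [0, 0, 0], "fingers": 95},
  {"travel": [0, 0, -20], "dr": [0, 0, 0], "fingers": 95},
  {"travel": [0, 0, 0], "dr": [0, 0, 0], "fingers": 95},
])

```text
t: 9.3
ee_pos: [592.6, 178.0, 135.3]
ee_rot: [0.002, 0.636, 0.772, 0.003]
force: [0.8, 0.7, 0.4]
grip_width: 57.6
grasp_force: 0.0
```

```bash
python3 -c "
from h import *
im,W,ok=wrist()
rect(W,ok,590,180,40,64,90)
plan(435.5,-162,130,131,14)"
```

```text
1127 zmed 74.2 zmax 76.8 [590.7 180.7] [44.  40.3] 10.2
at [591.6 177.8 133.2] phi 101.0 tilt [ 0.004  0.001 -1.   ] w 57.3 F 0.0 t 9.3
[-21.7, -15.6, 0.2] dr -0.037
[-21.1, -16.4, 0.2] dr -0.037
[-20.5, -17.2, 0.2] dr -0.037
[-19.8, -17.9, 0.2] dr -0.037
[-19.1, -18.6, 0.2] dr -0.037
[-18.4, -19.3, 0.2] dr -0.037
[-17.7, -20.0, 0.2] dr -0.037
[-16.9, -20.7, 0.2] dr -0.037
[-16.1, -21.3, 0.2] dr -0.037
[-15.3, -21.9, 0.2] dr -0.037
[-14.5, -22.4, 0.2] dr -0.037
[-13.7, -23.0, 0.2] dr -0.037
[-12.8, -23.4, 0.2] dr -0.037
[-11.9, -23.9, 0.2] dr -0.037
```

Orange is standing in the white tub: top at 74 mm, centred, yaw matched. Next is the post foot.

Request:
jog_arm([
  {"travel": [-21.7, -15.6, 0.2], "dr": [0, 0, -0.037], "fingers": 95},
  {"travel": [-21.1, -16.4, 0.2], "dr": [0, 0, -0.037], "fingers": 95},
  {"travel": [-20.5, -17.2, 0.2], "dr": [0, 0, -0.037], "fingers": 95},
  {"travel": [-19.8, -17.9, 0.2], "dr": [0, 0, -0.037], "fingers": 95},
  {"travel": [-19.1, -18.6, 0.2], "dr": [0, 0, -0.037], "fingers": 95},
  {"travel": [-18.4, -19.3, 0.2], "dr": [0, 0, -0.037], "fingers": 95},
  {"travel": [-17.7, -20, 0.2], "dr": [0, 0, -0.037], "fingers": 95},
  {"travel": [-16.9, -20.7, 0.2], "dr": [0, 0, -0.037], "fingers": 95},
  {"travel": [-16.1, -21.3, 0.2], "dr": [0, 0, -0.037], "fingers": 95},
  {"travel": [-15.3, -21.9, 0.2], "dr": [0, 0, -0.037], "fingers": 95},
])

```text
t: 10.35
ee_pos: [477.3, -65.5, 128.5]
ee_rot: [-0.001, 0.483, 0.876, -0.0]
force: [0.9, 0.3, -0.2]
grip_width: 57.6
grasp_force: 0.0
```

Request:
jog_arm([
  {"travel": [-14.5, -22.4, 0], "dr": [0, 0, -0.037], "fingers": 95},
  {"travel": [-13.7, -23, 0], "dr": [0, 0, -0.037], "fingers": 95},
  {"travel": [-12.8, -23.4, 0], "dr": [0, 0, -0.037], "fingers": 95},
  {"travel": [-11.9, -23.9, 0], "dr": [0, 0, -0.037], "fingers": 95},
  {"travel": [0, 0, 10], "dr": [0, 0, 0], "fingers": 95},
  {"travel": [0, 0, 10], "dr": [0, 0, 0], "fingers": 95},
  {"travel": [0, 0, 10], "dr": [0, 0, 0], "fingers": 95},
  {"travel": [0, 0, 0], "dr": [0, 0, 0], "fingers": 95},
  {"travel": [0, 0, 0], "dr": [0, 0, 0], "fingers": 95},
  {"travel": [0, 0, 0], "dr": [0, 0, 0], "fingers": 95},
])

```text
t: 11.35
ee_pos: [433.9, -161.3, 99.6]
ee_rot: [0.0, 0.417, 0.909, -0.0]
force: [-0.0, 0.6, 0.2]
grip_width: 57.5
grasp_force: 0.0
```

```bash
python3 -c "
from h import *
im,W,ok=wrist('w4')
rect(W,ok,435.5,-162,45,50,75);rect(W,ok,435.5,-162,45,59,75);rect(W,ok,435.5,-162,45,3,9)
plan(435.5,-162,36,131,1)"
```

```text
1362 zmed 64.1 zmax 66.9 [ 436.5 -162.3] [30.  31.1] 41.8
963 zmed 64.6 zmax 66.9 [ 436.5 -162.3] [29.9 31.1] 41.9
1454 zmed 6.0 zmax 9.0 [ 440.4 -152.6] [66.7 56.9] 42.0
at [ 433.9 -161.5   99.7] phi 130.7 tilt [ 0.001 -0.    -1.   ] w 57.9 F 0.0 t 11.4
[-1.4, 0.8, 63.7] dr -0.005
```

View pics/w4.png

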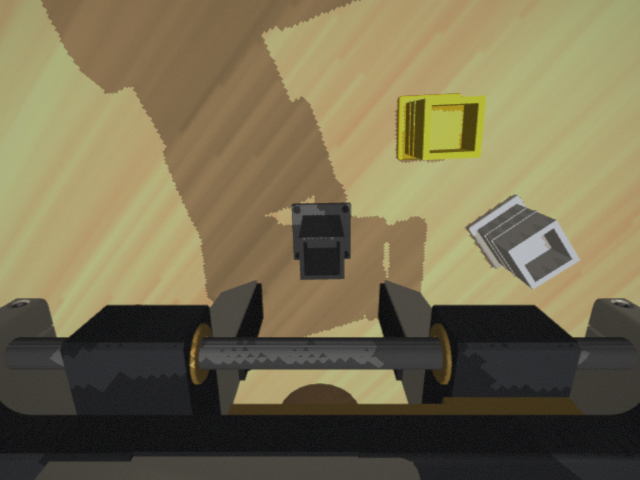

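The post foot is at (321,240) between the fingers; yaw is 41.9° and the tube measures 30 mm as given. I'll descend, grip and lift.

Request:
jog_arm([
  {"travel": [-2.3, 1.4, 10], "dr": [0, 0, -0.02], "fingers": 95},
  {"travel": [0, 0, 15], "dr": [0, 0, 0], "fingers": 95},
  {"travel": [0, 0, 15], "dr": [0, 0, 0], "fingers": 95},
  {"travel": [0, 0, 14], "dr": [0, 0, 0], "fingers": 95},
  {"travel": [0, 0, 9], "dr": [0, 0, 0], "fingers": 95},
  {"travel": [0, 0, 0], "dr": [0, 0, 0], "fingers": 95},
  {"travel": [0, 0, 0], "dr": [0, 0, 0], "fingers": 255},
  {"travel": [0, 0, 0], "dr": [0, 0, 0], "fingers": 255},
  {"travel": [0, 0, 0], "dr": [0, 0, 0], "fingers": 255},
  {"travel": [0, 0, 0], "dr": [0, 0, 0], "fingers": 255},
])

```text
t: 12.4
ee_pos: [436.3, -162.7, 36.8]
ee_rot: [0.0, 0.408, 0.913, -0.0]
force: [0.1, -0.5, -0.1]
grip_width: 30.4
grasp_force: 0.1
```

Request:
jog_arm([
  {"travel": [0, 0, 0], "dr": [0, 0, 0], "fingers": 255},
  {"travel": [0, 0, -10], "dr": [0, 0, 0], "fingers": 255},
  {"travel": [0, 0, -15], "dr": [0, 0, 0], "fingers": 255},
  {"travel": [0, 0, -20], "dr": [0, 0, 0], "fingers": 255},
  {"travel": [0, 0, -20], "dr": [0, 0, 0], "fingers": 255},
  {"travel": [0, 0, -20], "dr": [0, 0, 0], "fingers": 255},
  {"travel": [0, 0, -15], "dr": [0, 0, 0], "fingers": 255},
  {"travel": [0, 0, 0], "dr": [0, 0, 0], "fingers": 255},
  {"travel": [0, 0, 0], "dr": [0, 0, 0], "fingers": 255},
  {"travel": [0, 0, 0], "dr": [0, 0, 0], "fingers": 255},
])

```text
t: 13.4
ee_pos: [435.5, -162.2, 135.6]
ee_rot: [-0.001, 0.408, 0.913, 0.0]
force: [0.7, -0.4, 0.1]
grip_width: -0.0
grasp_force: 0.0
```

```bash
python3 -c "
from h import *
plan(477.9,256.4,137,100.8,15)"
```

```text
at [ 435.5 -162.2  135.6] phi 131.8 tilt [-0.001  0.001 -1.   ] w -0.0 F 0.0 t 13.4
[18.9, 20.7, -0.1] dr 0.036
[19.6, 20.0, -0.1] dr 0.036
[20.4, 19.3, -0.1] dr 0.036
[21.0, 18.6, -0.1] dr 0.036
[21.7, 17.8, -0.1] dr 0.036
[22.3, 17.0, -0.1] dr 0.036
[22.9, 16.2, -0.1] dr 0.036
[23.5, 15.3, -0.1] dr 0.036
[24.0, 14.5, -0.1] dr 0.036
[24.5, 13.6, -0.1] dr 0.036
[25.0, 12.7, -0.1] dr 0.036
[25.5, 11.8, -0.1] dr 0.036
[25.9, 10.9, -0.1] dr 0.036
[26.2, 9.9, -0.1] dr 0.036
[26.6, 9.0, -0.1] dr 0.036
```

```bash
python3 -c "
from h import *
im,W,ok=wrist('w5')
rect(W,ok,435.5,-162,45,50,75);rect(W,ok,435.5,-162,45,59,75)
plan(435.5,-162,100,131.9,1)"
```

```text
943 zmed 64.3 zmax 66.7 [ 436.4 -162.1] [29.9 30.6] 41.4
692 zmed 64.7 zmax 66.7 [ 436.4 -162.2] [29.6 30.5] 42.6
at [ 435.5 -162.2  135.5] phi 131.8 tilt [-0.002  0.001 -1.   ] w 0.3 F 0.0 t 13.4
[0.2, 0.1, 35.5] dr -0.001
```

View pics/w5.png

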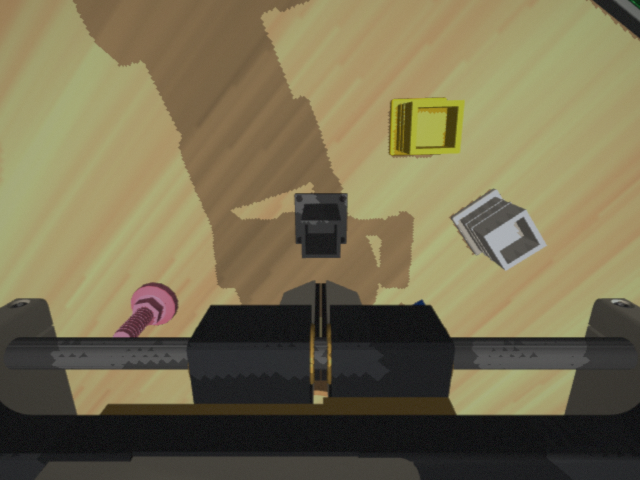

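The foot is still standing at (321,225), undisturbed: the fingers had not built up force before the lift. I'll open, retry and check the force.

Request:
jog_arm([
  {"travel": [0, 0, 0], "dr": [0, 0, 0], "fingers": 110},
  {"travel": [0, 0, 10], "dr": [0, 0, 0], "fingers": 110},
  {"travel": [0, 0, 10], "dr": [0, 0, 0], "fingers": 110},
  {"travel": [0, 0, 10], "dr": [0, 0, 0], "fingers": 110},
  {"travel": [0, 0, 5], "dr": [0, 0, 0], "fingers": 110},
  {"travel": [0, 0, 0], "dr": [0, 0, 0], "fingers": 110},
  {"travel": [0, 0, 0], "dr": [0, 0, 0], "fingers": 110},
  {"travel": [0, 0, 0], "dr": [0, 0, 0], "fingers": 110},
  {"travel": [0, 0, 0], "dr": [0, 0, 0], "fingers": 110},
  {"travel": [0, 0, 0], "dr": [0, 0, 0], "fingers": 110},
])

```text
t: 14.45
ee_pos: [436.3, -162.6, 101.7]
ee_rot: [0.0, 0.408, 0.913, -0.0]
force: [0.2, 0.6, 1.1]
grip_width: 52.3
grasp_force: 0.0
```

Request:
jog_arm([
  {"travel": [0, 0, 10], "dr": [0, 0, 0], "fingers": 110},
  {"travel": [0, 0, 15], "dr": [0, 0, 0], "fingers": 110},
  {"travel": [0, 0, 15], "dr": [0, 0, 0], "fingers": 110},
  {"travel": [0, 0, 15], "dr": [0, 0, 0], "fingers": 110},
  {"travel": [0, 0, 10], "dr": [0, 0, 0], "fingers": 110},
  {"travel": [0, 0, 0], "dr": [0, 0, 0], "fingers": 255},
  {"travel": [0, 0, 0], "dr": [0, 0, 0], "fingers": 255},
  {"travel": [0, 0, 0], "dr": [0, 0, 0], "fingers": 255},
  {"travel": [0, 0, 0], "dr": [0, 0, 0], "fingers": 255},
  {"travel": [0, 0, 0], "dr": [0, 0, 0], "fingers": 255},
])

```text
t: 15.45
ee_pos: [436.7, -163.1, 37.6]
ee_rot: [0.001, 0.408, 0.913, -0.0]
force: [-1.9, -1.3, 2.2]
grip_width: 17.1
grasp_force: 1.3
```

```bash
python3 -c "
from h import *
im,W,ok=wrist('w6')
plan(435.5,-162,100,131.9,1)"
```

```text
at [ 436.5 -163.    37.3] phi 131.8 tilt [ 0.001 -0.001 -1.   ] w 12.7 F 0.8 t 15.5
[1.4, -0.1, -62.7] dr -0.001
```

View pics/w6.png

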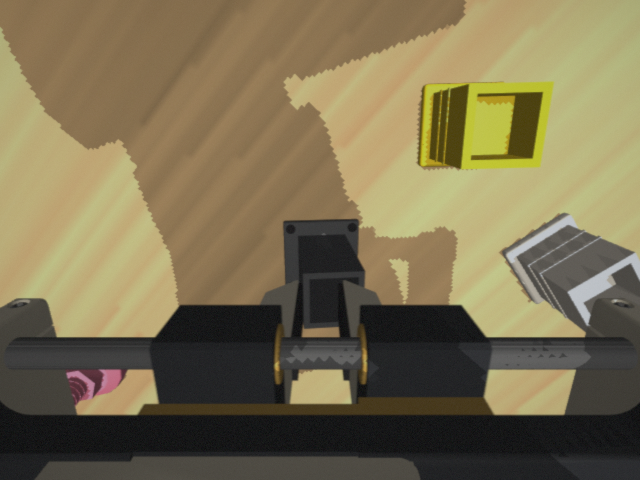

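```bash
python3 -c "
from h import *
im,W,ok=wrist()
for lo,hi in((60,75),(40,60),(20,40),(2,9)):rect(W,ok,445,-150,60,lo,hi)
for v in range(225,345,12):
  print(v,[np.round(W[v,u]).astype(int).tolist() for u in (310,330,350)])
from workcell import get_image
for n in('top','side'):
  t=get_image(n);P,o=world(t);rect(P,o,437,-162,45,56,72) if 0 else None
  cv2.imwrite('pics/%s6.png'%n,cv2.resize(t['pixels'][250:330,340:440] if n=='top' else t['pixels'][150:230,320:420],None,fx=6,fy=6,interpolation=cv2.INTER_CUBIC))
"
```

```text
1944 zmed 67.8 zmax 75.0 [ 438.  -161.3] [44.4 31.4] 41.8
1312 zmed 50.6 zmax 60.0 [ 440.4 -157. ] [32.4 28.6] 41.3
1017 zmed 30.7 zmax 40.0 [ 438.4 -158.8] [32.5 28.5] 40.8
1400 zmed 5.0 zmax 9.0 [ 438.6 -139.7] [117.8  93.9] 31.4
225 [[417, -150, 11], [427, -142, 8], [436, -134, 8]]
237 [[422, -155, 12], [431, -147, 12], [442, -140, 7]]
249 [[422, -155, 34], [431, -148, 33], [439, -140, 34]]
261 [[423, -155, 51], [431, -148, 51], [438, -141, 52]]
273 [[423, -154, 68], [430, -148, 68], [437, -142, 67]]
285 [[427, -159, 69], [449, -167, 24], [440, -146, 70]]
297 [[431, -164, 68], [449, -168, 40], [440, -147, 81]]
309 [[435, -168, 70], [448, -168, 55], [439, -147, 93]]
321 [[439, -173, 69], [448, -168, 66], [439, -147, 102]]
333 [[472, -213, 0], [483, -204, 0], [423, -136, 140]]
```

View pics/side6.png

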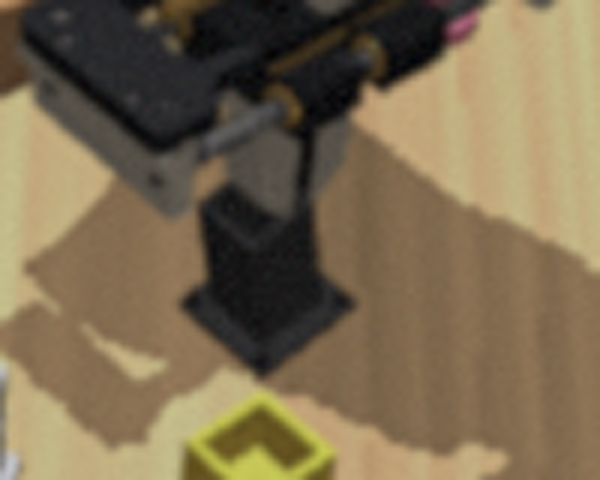

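The tube is shifted sideways and slightly lifted, and the right finger looks like it got inside the hollow tube. I'll raise straight out, which left it standing last time, and check.

Request:
jog_arm([
  {"travel": [0, 0, -10], "dr": [0, 0, 0], "fingers": 255},
  {"travel": [0, 0, -10], "dr": [0, 0, 0], "fingers": 255},
  {"travel": [0, 0, -10], "dr": [0, 0, 0], "fingers": 255},
  {"travel": [0, 0, -10], "dr": [0, 0, 0], "fingers": 255},
  {"travel": [0, 0, -10], "dr": [0, 0, 0], "fingers": 255},
  {"travel": [0, 0, -10], "dr": [0, 0, 0], "fingers": 255},
  {"travel": [0, 0, -5], "dr": [0, 0, 0], "fingers": 255},
  {"travel": [0, 0, 0], "dr": [0, 0, 0], "fingers": 255},
  {"travel": [0, 0, 0], "dr": [0, 0, 0], "fingers": 255},
  {"travel": [0, 0, 0], "dr": [0, 0, 0], "fingers": 255},
])

```text
t: 16.65
ee_pos: [435.8, -162.4, 101.0]
ee_rot: [-0.0, 0.408, 0.913, 0.0]
force: [-0.1, -0.2, -1.3]
grip_width: 2.5
grasp_force: 29.8
```

```bash
python3 -c "
from h import *
im,W,ok=wrist('w7')
plan(435.5,-162,100,131.9,1)
rect(W,ok,435.5,-162,45,59,72);rect(W,ok,435.5,-162,45,40,57)
m=ok&(np.hypot(W[...,0]-436,W[...,1]+162)<24)&(W[...,2]<72);
v,u=np.where(m);print(u.min(),u.max(),v.min(),v.max())
# cross-section of tube: interior points
R=pose()[2];p=np.array([436.4,-162.2,0])
q=(W[m]-p)@R[:,:2];z=W[m][:,2]
for lo,hi in((58,72),(20,55)):
  k=(z>lo)&(z<hi);print(lo,np.histogram(q[k,0],np.arange(-24,25,3))[0],np.histogram(q[k,1],np.arange(-24,25,3))[0])
"
```

```text
at [ 435.8 -162.4  101. ] phi 131.8 tilt [-0.001  0.    -1.   ] w 2.4 F 29.8 t 16.7
[0.5, 0.0, 1.0] dr -0.001
27 zmed 71.6 zmax 72.0 [ 434.8 -131.2] [29.4  0.4] 41.8
few 0
292 348 199 245
58 [0 0 0 0 0 0 0 0 0 0 0 0 0 0 0 0] [0 0 0 0 0 0 0 0 0 0 0 0 0 0 0 0]
20 [0 0 0 0 0 0 0 0 0 0 0 0 0 0 0 0] [0 0 0 0 0 0 0 0 0 0 0 0 0 0 0 0]
```

View pics/w7.png

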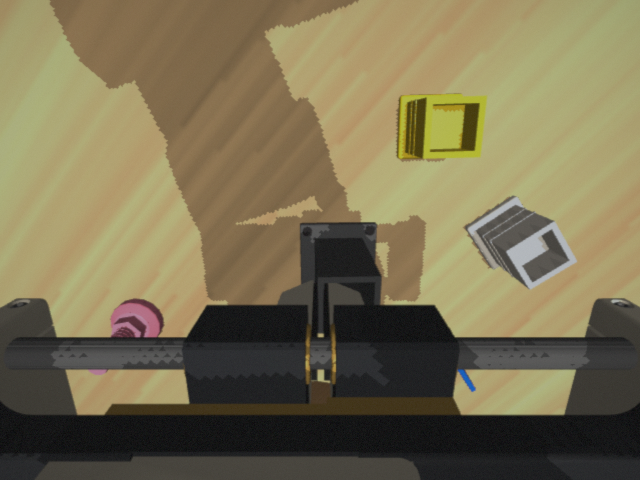

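It is in fact held: the jaw grips the left wall of the tube (w 2.4 mm, 30 N), with the tube standing to the right, around (345,265). I'll measure its pose in the hand.

```bash
python3 -c "
from h import *
im,W,ok=wrist()
s,p,R=pose();T=(W-p)@R   # tool coords
g=im['pixels'].max(2)
def fit(m,name):
  q=T[m];c=np.median(q,0);q=q[np.abs(q-c).max(1)<25];c=q.mean(0);n=np.linalg.svd(q-c,full_matrices=False)[2][2];print(name,len(q),'c',np.round(c,1),'n',np.round(n,3),'ext',np.round(np.percentile(q,[1,99],0),1).tolist())
m=np.zeros(ok.shape,bool);m[243:272,324:368]=1;fit(m&ok,'near face')
m[:]=0;m[226:236,312:366]=1;fit(m&ok,'plate')
m[:]=0;m[285:300,376:380]=1;fit(m&ok,'right rim')
# plate corners
for u,v in((303,226),(303,235),(374,226),(374,235),(338,226),(380,290),(380,280),(350,277),(350,274)):print(u,v,np.round(T[v,u],1),np.round(W[v,u],1))
"
```

```text
near face 1266 c [15.  13.8 -7.8] n [1. 0. 0.] ext [[14.5, 2.4, -27.5], [15.5, 26.4, 15.1]]
plate 537 c [19.6 11.7 25.5] n [ 0.037 -0.043  0.998] ext [[16.3, -4.7, 23.8], [22.8, 28.2, 27.1]]
right rim 60 c [  6.6  27.6 -32.8] n [ 0.037  0.712 -0.702] ext [[2.8, 26.7, -34.0], [10.3, 28.5, -31.6]]
303 226 [ 23.  -10.2  23.8] [ 412.9 -152.    77.2]
303 235 [ 16.9 -10.3  24.7] [ 416.8 -156.6   76.3]
374 226 [22.5 33.6 25.5] [ 445.9 -123.2   75.5]
374 235 [16.1 34.1 27.1] [ 450.5 -127.6   73.9]
338 226 [22.8 11.3 24.5] [ 429.  -137.9   76.5]
380 290 [  7.3  28.9 -32.1] [ 452.5 -137.7  133.1]
380 280 [ 12.8  28.4 -32.9] [ 448.5 -133.9  133.9]
350 277 [ 14.5  14.3 -33.3] [ 436.8 -142.   134.3]
350 274 [ 15.2  14.4 -31.4] [ 436.5 -141.4  132.4]
```

The part is square to the hand. Its centre is about 13 mm along tool +y, it is 31 mm deep below the TCP, and the tilt is under 2.5°, so it is good to place as held. I'll raise, then carry gently.

Request:
jog_arm([
  {"travel": [0, 0, -8], "dr": [0, 0, 0], "fingers": 255},
  {"travel": [0, 0, -10], "dr": [0, 0, 0], "fingers": 255},
  {"travel": [0, 0, -10], "dr": [0, 0, 0], "fingers": 255},
  {"travel": [0, 0, -8], "dr": [0, 0, 0], "fingers": 255},
  {"travel": [0, 0, 0], "dr": [0, 0, 0], "fingers": 255},
  {"travel": [0, 0, 0], "dr": [0, 0, 0], "fingers": 255},
  {"travel": [0, 0, 0], "dr": [0, 0, 0], "fingers": 255},
  {"travel": [0, 0, 0], "dr": [0, 0, 0], "fingers": 255},
  {"travel": [0, 0, 0], "dr": [0, 0, 0], "fingers": 255},
  {"travel": [0, 0, 0], "dr": [0, 0, 0], "fingers": 255},
])

```text
t: 17.75
ee_pos: [436.0, -162.5, 137.2]
ee_rot: [-0.0, 0.408, 0.913, -0.0]
force: [-1.0, -0.5, -2.4]
grip_width: 2.4
grasp_force: 29.8
```

```bash
python3 -c "
from h import *
plan(465.3,254,137,100.8,18)"
```

```text
at [ 436.  -162.5  137.2] phi 131.8 tilt [-0.  0. -1.] w 2.4 F 29.8 t 17.8
[16.2, 16.6, 0.0] dr 0.03
[16.6, 16.2, 0.0] dr 0.03
[17.1, 15.6, 0.0] dr 0.03
[17.6, 15.1, 0.0] dr 0.03
[18.0, 14.6, 0.0] dr 0.03
[18.5, 14.0, 0.0] dr 0.03
[18.9, 13.5, 0.0] dr 0.03
[19.3, 12.9, 0.0] dr 0.03
[19.7, 12.3, 0.0] dr 0.03
[20.0, 11.7, 0.0] dr 0.03
[20.4, 11.1, 0.0] dr 0.03
[20.7, 10.5, 0.0] dr 0.03
[21.0, 9.9, 0.0] dr 0.03
[21.3, 9.2, 0.0] dr 0.03
[21.5, 8.6, 0.0] dr 0.03
[21.8, 7.9, 0.0] dr 0.03
[22.0, 7.3, 0.0] dr 0.03
[22.2, 6.6, 0.0] dr 0.03
```

Request:
jog_arm([
  {"travel": [16.2, 16.6, 0], "dr": [0, 0, 0.03], "fingers": 255},
  {"travel": [16.6, 16.2, 0], "dr": [0, 0, 0.03], "fingers": 255},
  {"travel": [17.1, 15.6, 0], "dr": [0, 0, 0.03], "fingers": 255},
  {"travel": [17.6, 15.1, 0], "dr": [0, 0, 0.03], "fingers": 255},
  {"travel": [18, 14.6, 0], "dr": [0, 0, 0.03], "fingers": 255},
  {"travel": [18.5, 14, 0], "dr": [0, 0, 0.03], "fingers": 255},
  {"travel": [18.9, 13.5, 0], "dr": [0, 0, 0.03], "fingers": 255},
  {"travel": [19.3, 12.9, 0], "dr": [0, 0, 0.03], "fingers": 255},
  {"travel": [19.7, 12.3, 0], "dr": [0, 0, 0.03], "fingers": 255},
  {"travel": [20, 11.7, 0], "dr": [0, 0, 0.03], "fingers": 255},
])

```text
t: 18.75
ee_pos: [452.2, 69.8, 137.3]
ee_rot: [0.0, 0.54, 0.841, -0.0]
force: [0.5, 0.9, -3.5]
grip_width: 2.4
grasp_force: 29.8
```

Request:
jog_arm([
  {"travel": [20.4, 11.1, 0], "dr": [0, 0, 0.03], "fingers": 255},
  {"travel": [20.7, 10.5, 0], "dr": [0, 0, 0.03], "fingers": 255},
  {"travel": [21, 9.9, 0], "dr": [0, 0, 0.03], "fingers": 255},
  {"travel": [21.3, 9.2, 0], "dr": [0, 0, 0.03], "fingers": 255},
  {"travel": [21.5, 8.6, 0], "dr": [0, 0, 0.03], "fingers": 255},
  {"travel": [21.8, 7.9, 0], "dr": [0, 0, 0.03], "fingers": 255},
  {"travel": [22, 7.3, 0], "dr": [0, 0, 0.03], "fingers": 255},
  {"travel": [22.2, 6.6, 0], "dr": [0, 0, 0.03], "fingers": 255},
  {"travel": [0, 0, 0], "dr": [0, 0, 0], "fingers": 255},
  {"travel": [0, 0, 0], "dr": [0, 0, 0], "fingers": 255},
])

```text
t: 19.75
ee_pos: [464.7, 254.0, 137.0]
ee_rot: [-0.0, 0.636, 0.772, -0.0]
force: [-0.6, -0.3, -1.9]
grip_width: 2.5
grasp_force: 29.8
```

Request:
jog_arm([
  {"travel": [0, 0, 10], "dr": [0, 0, 0], "fingers": 255},
  {"travel": [0, 0, 15], "dr": [0, 0, 0], "fingers": 255},
  {"travel": [0, 0, 15], "dr": [0, 0, 0], "fingers": 255},
  {"travel": [0, 0, 10], "dr": [0, 0, 0], "fingers": 255},
  {"travel": [0, 0, 0], "dr": [0, 0, 0], "fingers": 255},
  {"travel": [0, 0, 0], "dr": [0, 0, 0], "fingers": 255},
  {"travel": [0, 0, 0], "dr": [0, 0, 0], "fingers": 255},
  {"travel": [0, 0, 0], "dr": [0, 0, 0], "fingers": 255},
  {"travel": [0, 0, 0], "dr": [0, 0, 0], "fingers": 255},
  {"travel": [0, 0, 0], "dr": [0, 0, 0], "fingers": 255},
])

```text
t: 20.75
ee_pos: [465.1, 254.0, 87.7]
ee_rot: [0.0, 0.637, 0.771, 0.0]
force: [-0.7, -0.0, -2.0]
grip_width: 2.4
grasp_force: 29.8
```

```bash
python3 -c "
from h import *
plan(465.3,254,42,100.8,1)
im,W,ok=wrist('w8')
s,p,R=pose();T=(W-p)@R
for u,v in((303,226),(303,235),(374,226),(374,235),(338,226),(380,290),(380,280),(350,277)):print(u,v,np.round(T[v,u],1),np.round(W[v,u],1))
"
```

```text
at [465.1 254.   87.7] phi 100.9 tilt [ 0.  0. -1.] w 2.4 F 29.8 t 20.8
[-0.1, 0.2, 45.7] dr 0.002
303 226 [23.2 -9.8 23.9] [451.1 275.   63.6]
303 235 [17.5 -9.9 23.8] [452.1 269.3  63.8]
374 226 [22.6 34.1 26. ] [494.3 282.6  61.6]
374 235 [16.7 34.4 26.3] [495.7 276.9  61.3]
338 226 [22.7 11.8 25.9] [472.4 278.5  61.7]
380 290 [  7.9  29.2 -32.9] [492.2 267.3 120.5]
380 280 [ 13.1  28.9 -32.9] [491.  272.4 120.5]
350 277 [ 15.1  14.7 -33.8] [476.7 271.6 121.4]
```

View pics/w8.png

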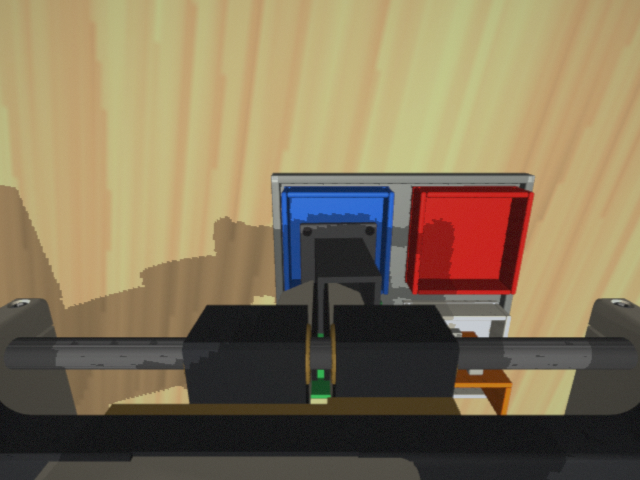

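The post foot is over the blue tub, with its plate at (338,230) inside the walls. I'll lower, open slightly and withdraw upward.

Request:
jog_arm([
  {"travel": [0, 0, 8], "dr": [0, 0, 0], "fingers": 255},
  {"travel": [0, 0, 10], "dr": [0, 0, 0], "fingers": 255},
  {"travel": [0, 0, 10], "dr": [0, 0, 0], "fingers": 255},
  {"travel": [0, 0, 8], "dr": [0, 0, 0], "fingers": 255},
  {"travel": [0, 0, 5], "dr": [0, 0, 0], "fingers": 255},
  {"travel": [0, 0, 3], "dr": [0, 0, 0], "fingers": 255},
  {"travel": [0, 0, 1], "dr": [0, 0, 0], "fingers": 255},
  {"travel": [0, 0, 0], "dr": [0, 0, 0], "fingers": 255},
  {"travel": [0, 0, 0], "dr": [0, 0, 0], "fingers": 255},
  {"travel": [0, 0, 0], "dr": [0, 0, 0], "fingers": 255},
])

```text
t: 21.8
ee_pos: [465.4, 254.0, 42.7]
ee_rot: [0.0, 0.637, 0.771, 0.0]
force: [-0.6, -0.5, -3.2]
grip_width: 2.4
grasp_force: 29.8
```

Request:
jog_arm([
  {"travel": [0, 0, 0], "dr": [0, 0, 0], "fingers": 230},
  {"travel": [0, 0, 0], "dr": [0, 0, 0], "fingers": 230},
  {"travel": [0, 0, 0], "dr": [0, 0, 0], "fingers": 230},
  {"travel": [0, 0, 0], "dr": [0, 0, 0], "fingers": 230},
  {"travel": [0, 0, 0], "dr": [0, 0, 0], "fingers": 230},
  {"travel": [0, 0, -5], "dr": [0, 0, 0], "fingers": 230},
  {"travel": [0, 0, -10], "dr": [0, 0, 0], "fingers": 230},
  {"travel": [0, 0, -10], "dr": [0, 0, 0], "fingers": 230},
  {"travel": [0, 0, -10], "dr": [0, 0, 0], "fingers": 230},
  {"travel": [0, 0, 0], "dr": [0, 0, 0], "fingers": 230},
])

```text
t: 22.8
ee_pos: [466.2, 254.4, 79.4]
ee_rot: [0.001, 0.637, 0.771, 0.002]
force: [0.6, -0.2, -0.3]
grip_width: 9.4
grasp_force: 0.0
```

Request:
jog_arm([
  {"travel": [0, 0, -15], "dr": [0, 0, 0], "fingers": 230},
  {"travel": [0, 0, -15], "dr": [0, 0, 0], "fingers": 230},
  {"travel": [0, 0, -15], "dr": [0, 0, 0], "fingers": 160},
  {"travel": [0, 0, -15], "dr": [0, 0, 0], "fingers": 160},
  {"travel": [0, 0, 0], "dr": [0, 0, 0], "fingers": 160},
  {"travel": [0, 0, 0], "dr": [0, 0, 0], "fingers": 160},
  {"travel": [0, 0, 0], "dr": [0, 0, 0], "fingers": 160},
  {"travel": [0, 0, 0], "dr": [0, 0, 0], "fingers": 160},
  {"travel": [0, 0, 0], "dr": [0, 0, 0], "fingers": 160},
  {"travel": [0, 0, 0], "dr": [0, 0, 0], "fingers": 160},
])

```text
t: 23.8
ee_pos: [464.9, 253.9, 137.0]
ee_rot: [-0.0, 0.637, 0.771, -0.0]
force: [-0.9, 0.4, -0.3]
grip_width: 34.0
grasp_force: 0.0
```

```bash
python3 -c "
from h import *
im,W,ok=wrist('w9')
rect(W,ok,478,256,30,67,90)
plan(450.5,-302,130,100,18)"
```

```text
828 zmed 74.6 zmax 76.7 [476.5 256.6] [30.  30.9] 11.5
at [465.  253.9 137.1] phi 100.9 tilt [-0. -0. -1.] w 34.1 F 0.0 t 23.9
[-30.2, -6.6, 0.4] dr 0.001
[-30.2, -6.6, 0.4] dr 0.001
[-30.2, -6.6, 0.4] dr 0.001
[-30.2, -6.5, 0.4] dr 0.001
[-30.2, -6.5, 0.4] dr 0.001
[-30.2, -6.5, 0.4] dr 0.001
[-30.2, -6.5, 0.4] dr 0.001
[-30.2, -6.4, 0.4] dr 0.001
[-30.2, -6.4, 0.4] dr 0.001
[-30.2, -6.4, 0.4] dr 0.001
[-30.2, -6.4, 0.4] dr 0.001
[-30.2, -6.3, 0.4] dr 0.001
[-30.2, -6.3, 0.4] dr 0.001
[-30.2, -6.3, 0.4] dr 0.001
[-30.3, -6.3, 0.4] dr 0.001
[-30.3, -6.2, 0.4] dr 0.001
[-30.3, -6.2, 0.4] dr 0.001
[-30.3, -6.2, 0.4] dr 0.001
```

The post foot stands in the blue tub (top 74.6 mm). Next is the levelling foot.

Request:
jog_arm([
  {"travel": [-30.2, -6.5, 0.4], "dr": [0, 0, 0], "fingers": 140},
  {"travel": [-30.2, -6.5, 0.4], "dr": [0, 0, 0], "fingers": 140},
  {"travel": [-30.2, -6.5, 0.4], "dr": [0, 0, 0], "fingers": 140},
  {"travel": [-30.2, -6.5, 0.4], "dr": [0, 0, 0], "fingers": 140},
  {"travel": [-30.2, -6.5, 0.4], "dr": [0, 0, 0], "fingers": 140},
  {"travel": [-30.2, -6.5, 0.4], "dr": [0, 0, 0], "fingers": 140},
  {"travel": [-30.2, -6.5, 0.4], "dr": [0, 0, 0], "fingers": 140},
  {"travel": [-30.2, -6.5, 0.4], "dr": [0, 0, 0], "fingers": 140},
  {"travel": [-30.2, -6.5, 0.4], "dr": [0, 0, 0], "fingers": 140},
  {"travel": [-30.2, -6.5, 0.4], "dr": [0, 0, 0], "fingers": 140},
])

```text
t: 24.85
ee_pos: [458.1, -56.2, 133.5]
ee_rot: [0.0, 0.637, 0.771, 0.0]
force: [0.7, -0.7, 0.2]
grip_width: 41.4
grasp_force: 0.0
```

Request:
jog_arm([
  {"travel": [-30.2, -6.5, 0.4], "dr": [0, 0, 0], "fingers": 140},
  {"travel": [-30.2, -6.5, 0.4], "dr": [0, 0, 0], "fingers": 140},
  {"travel": [-30.2, -6.5, 0.4], "dr": [0, 0, 0], "fingers": 140},
  {"travel": [-30.2, -6.5, 0.4], "dr": [0, 0, 0], "fingers": 140},
  {"travel": [-30.2, -6.5, 0.4], "dr": [0, 0, 0], "fingers": 140},
  {"travel": [-30.2, -6.5, 0.4], "dr": [0, 0, 0], "fingers": 140},
  {"travel": [-30.2, -6.5, 0.4], "dr": [0, 0, 0], "fingers": 140},
  {"travel": [-30.2, -6.5, 0.4], "dr": [0, 0, 0], "fingers": 140},
  {"travel": [0, 0, 0], "dr": [0, 0, 0], "fingers": 140},
  {"travel": [0, 0, 0], "dr": [0, 0, 0], "fingers": 140},
])

```text
t: 25.85
ee_pos: [452.5, -302.2, 129.8]
ee_rot: [-0.0, 0.637, 0.771, 0.0]
force: [0.3, -0.3, -0.3]
grip_width: 41.8
grasp_force: 0.0
```

Request:
jog_arm([
  {"travel": [0, 0, 10], "dr": [0, 0, 0], "fingers": 140},
  {"travel": [0, 0, 10], "dr": [0, 0, 0], "fingers": 140},
  {"travel": [0, 0, 10], "dr": [0, 0, 0], "fingers": 140},
  {"travel": [0, 0, 0], "dr": [0, 0, 0], "fingers": 140},
  {"travel": [0, 0, 0], "dr": [0, 0, 0], "fingers": 140},
  {"travel": [0, 0, 0], "dr": [0, 0, 0], "fingers": 140},
  {"travel": [0, 0, 0], "dr": [0, 0, 0], "fingers": 140},
  {"travel": [0, 0, 0], "dr": [0, 0, 0], "fingers": 140},
  {"travel": [0, 0, 0], "dr": [0, 0, 0], "fingers": 140},
  {"travel": [0, 0, 0], "dr": [0, 0, 0], "fingers": 140},
])

```text
t: 26.85
ee_pos: [452.9, -302.0, 100.4]
ee_rot: [0.0, 0.637, 0.771, -0.0]
force: [-0.5, 0.6, -0.1]
grip_width: 41.2
grasp_force: 0.0
```

```bash
python3 -c "
from h import *
im,W,ok=wrist('w10')
rect(W,ok,450.5,-302,30,50,72);rect(W,ok,450.5,-302,30,62,72)
plan(451,-303,36,101,1)"
```

```text
598 zmed 66.5 zmax 68.8 [ 451.7 -302.1] [15.9 16.2] 55.9
470 zmed 66.8 zmax 68.8 [ 451.5 -302.4] [15.4 15.8] 82.8
at [ 452.8 -302.   100.3] phi 100.9 tilt [ 0. -0. -1.] w 41.3 F 0.0 t 26.9
[-0.6, -2.0, 64.3] dr -0.002
```

View pics/w10.png

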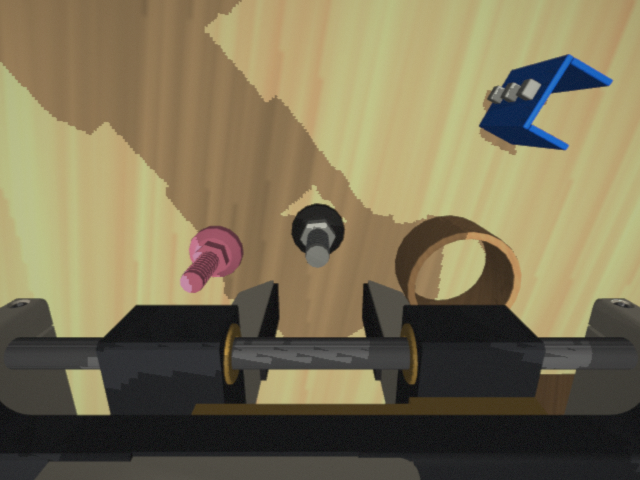

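The levelling foot is at (318,235) between the fingers, clear of the pink one and the tape. I'll descend and grip.

Request:
jog_arm([
  {"travel": [0, -1.2, 10], "dr": [0, 0, 0], "fingers": 140},
  {"travel": [0, 0, 15], "dr": [0, 0, 0], "fingers": 140},
  {"travel": [0, 0, 15], "dr": [0, 0, 0], "fingers": 140},
  {"travel": [0, 0, 14], "dr": [0, 0, 0], "fingers": 140},
  {"travel": [0, 0, 9], "dr": [0, 0, 0], "fingers": 140},
  {"travel": [0, 0, 0], "dr": [0, 0, 0], "fingers": 140},
  {"travel": [0, 0, 0], "dr": [0, 0, 0], "fingers": 170},
  {"travel": [0, 0, 0], "dr": [0, 0, 0], "fingers": 190},
  {"travel": [0, 0, 0], "dr": [0, 0, 0], "fingers": 205},
  {"travel": [0, 0, 0], "dr": [0, 0, 0], "fingers": 220},
])

```text
t: 27.9
ee_pos: [451.8, -302.4, 37.8]
ee_rot: [0.0, 0.637, 0.771, -0.0]
force: [-2.3, -0.2, 0.9]
grip_width: 15.3
grasp_force: 4.2
```

Request:
jog_arm([
  {"travel": [0, 0, 0], "dr": [0, 0, 0], "fingers": 255},
  {"travel": [0, 0, 0], "dr": [0, 0, 0], "fingers": 255},
  {"travel": [0, 0, 0], "dr": [0, 0, 0], "fingers": 255},
  {"travel": [0, 0, 0], "dr": [0, 0, 0], "fingers": 255},
  {"travel": [0, 0, 0], "dr": [0, 0, 0], "fingers": 255},
  {"travel": [0, 0, 0], "dr": [0, 0, 0], "fingers": 255},
  {"travel": [0, 0, 0], "dr": [0, 0, 0], "fingers": 255},
  {"travel": [0, 0, 0], "dr": [0, 0, 0], "fingers": 255},
  {"travel": [0, 0, 0], "dr": [0, 0, 0], "fingers": 255},
  {"travel": [0, 0, 0], "dr": [0, 0, 0], "fingers": 255},
])

```text
t: 28.9
ee_pos: [451.7, -302.5, 37.6]
ee_rot: [0.0, 0.637, 0.771, -0.0]
force: [-1.9, -0.6, 5.6]
grip_width: 12.8
grasp_force: 30.0
```

Request:
jog_arm([
  {"travel": [0, 0, -5], "dr": [0, 0, 0], "fingers": 255},
  {"travel": [0, 0, -10], "dr": [0, 0, 0], "fingers": 255},
  {"travel": [0, 0, -15], "dr": [0, 0, 0], "fingers": 255},
  {"travel": [0, 0, -20], "dr": [0, 0, 0], "fingers": 255},
  {"travel": [0, 0, -20], "dr": [0, 0, 0], "fingers": 255},
  {"travel": [0, 0, -20], "dr": [0, 0, 0], "fingers": 255},
  {"travel": [0, 0, -10], "dr": [0, 0, 0], "fingers": 255},
  {"travel": [0, 0, 0], "dr": [0, 0, 0], "fingers": 255},
  {"travel": [0, 0, 0], "dr": [0, 0, 0], "fingers": 255},
  {"travel": [0, 0, 0], "dr": [0, 0, 0], "fingers": 255},
])

```text
t: 29.9
ee_pos: [451.1, -301.7, 136.1]
ee_rot: [-0.001, 0.637, 0.771, 0.0]
force: [0.3, -1.4, -2.4]
grip_width: 12.4
grasp_force: 30.0
```

```bash
python3 -c "
from h import *
im,W,ok=wrist('w11')
plan(572,274.4,137,100.8,20)
s,p,R=pose();T=(W-p)@R
for v in range(215,330,8):print(v,[np.round(T[v,u]).astype(int).tolist() for u in (300,320,340)])"
```

```text
at [ 451.1 -301.7  136.1] phi 100.9 tilt [-0.002  0.001 -1.   ] w 12.4 F 30.0 t 29.9
[27.1, 11.4, -0.0] dr 0.0
[27.1, 11.4, -0.0] dr 0.0
[27.1, 11.4, -0.0] dr 0.0
[27.1, 11.4, -0.0] dr 0.0
[27.2, 11.4, -0.0] dr 0.0
[27.2, 11.4, -0.0] dr 0.0
[27.2, 11.4, -0.0] dr 0.0
[27.2, 11.4, -0.0] dr 0.0
[27.2, 11.4, -0.0] dr 0.0
[27.2, 11.4, -0.0] dr 0.0
[27.2, 11.4, -0.0] dr 0.0
[27.2, 11.4, -0.0] dr 0.0
[27.2, 11.4, -0.0] dr 0.0
[27.2, 11.3, -0.0] dr 0.0
[27.2, 11.3, -0.0] dr 0.0
[27.2, 11.3, -0.0] dr 0.0
[27.2, 11.3, -0.0] dr 0.0
[27.2, 11.3, -0.0] dr 0.0
[27.2, 11.3, -0.0] dr 0.0
[27.2, 11.3, -0.0] dr 0.0
215 [[2, -18, 136], [2, 0, 136], [3, 19, 133]]
223 [[-6, -18, 136], [-6, 0, 136], [-6, 19, 136]]
231 [[18, -12, 32], [20, 1, 24], [17, 13, 34]]
239 [[14, -12, 26], [15, 1, 23], [14, 13, 25]]
247 [[11, -12, 21], [12, 1, 18], [10, 13, 23]]
255 [[6, -12, 20], [9, 1, 12], [5, 13, 22]]
263 [[2, -12, 17], [8, 1, 2], [3, 13, 15]]
271 [[-1, -11, 12], [8, 1, -9], [-6, 13, 23]]
279 [[-12, -12, 23], [8, 1, -21], [-13, 13, 25]]
287 [[11, -9, -36], [8, 1, -29], [10, 10, -34]]
295 [[10, -8, -42], [3, 1, -29], [10, 10, -43]]
303 [[11, -8, -51], [0, 1, -30], [10, 9, -49]]
311 [[9, -8, -55], [-5, 1, -29], [9, 9, -54]]
319 [[9, -7, -61], [-108, 0, 136], [9, 9, -61]]
327 [[9, -7, -66], [-117, 0, 135], [9, 8, -66]]
```

View pics/w11.png

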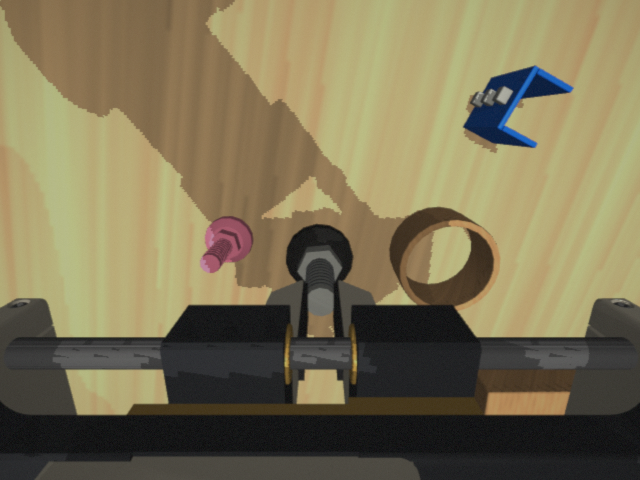

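The levelling foot is held upright at (320,265). I'll carry it to the red tub.

Request:
jog_arm([
  {"travel": [27.1, 11.4, 0], "dr": [0, 0, 0], "fingers": 255},
  {"travel": [27.1, 11.4, 0], "dr": [0, 0, 0], "fingers": 255},
  {"travel": [27.1, 11.4, 0], "dr": [0, 0, 0], "fingers": 255},
  {"travel": [27.1, 11.4, 0], "dr": [0, 0, 0], "fingers": 255},
  {"travel": [27.1, 11.4, 0], "dr": [0, 0, 0], "fingers": 255},
  {"travel": [27.1, 11.4, 0], "dr": [0, 0, 0], "fingers": 255},
  {"travel": [27.1, 11.4, 0], "dr": [0, 0, 0], "fingers": 255},
  {"travel": [27.1, 11.4, 0], "dr": [0, 0, 0], "fingers": 255},
  {"travel": [27.1, 11.4, 0], "dr": [0, 0, 0], "fingers": 255},
  {"travel": [27.1, 11.4, 0], "dr": [0, 0, 0], "fingers": 255},
])

```text
t: 30.95
ee_pos: [512.2, -13.3, 136.5]
ee_rot: [-0.001, 0.637, 0.771, -0.0]
force: [-0.3, 0.6, -1.8]
grip_width: 12.6
grasp_force: 30.0
```

Request:
jog_arm([
  {"travel": [27.2, 11.3, 0], "dr": [0, 0, 0], "fingers": 255},
  {"travel": [27.2, 11.3, 0], "dr": [0, 0, 0], "fingers": 255},
  {"travel": [27.2, 11.3, 0], "dr": [0, 0, 0], "fingers": 255},
  {"travel": [27.2, 11.3, 0], "dr": [0, 0, 0], "fingers": 255},
  {"travel": [27.2, 11.3, 0], "dr": [0, 0, 0], "fingers": 255},
  {"travel": [27.2, 11.3, 0], "dr": [0, 0, 0], "fingers": 255},
  {"travel": [27.2, 11.3, 0], "dr": [0, 0, 0], "fingers": 255},
  {"travel": [27.2, 11.3, 0], "dr": [0, 0, 0], "fingers": 255},
  {"travel": [27.2, 11.3, 0], "dr": [0, 0, 0], "fingers": 255},
  {"travel": [27.2, 11.3, 0], "dr": [0, 0, 0], "fingers": 255},
])

```text
t: 31.95
ee_pos: [571.7, 275.0, 136.0]
ee_rot: [-0.0, 0.637, 0.771, -0.001]
force: [0.1, -0.2, -2.0]
grip_width: 12.5
grasp_force: 30.0
```

Request:
jog_arm([
  {"travel": [0, 0, 0], "dr": [0, 0, 0], "fingers": 255},
  {"travel": [0, 0, 10], "dr": [0, 0, 0], "fingers": 255},
  {"travel": [0, 0, 10], "dr": [0, 0, 0], "fingers": 255},
  {"travel": [0, 0, 10], "dr": [0, 0, 0], "fingers": 255},
  {"travel": [0, 0, 10], "dr": [0, 0, 0], "fingers": 255},
  {"travel": [0, 0, 0], "dr": [0, 0, 0], "fingers": 255},
  {"travel": [0, 0, 0], "dr": [0, 0, 0], "fingers": 255},
  {"travel": [0, 0, 0], "dr": [0, 0, 0], "fingers": 255},
  {"travel": [0, 0, 0], "dr": [0, 0, 0], "fingers": 255},
  {"travel": [0, 0, 0], "dr": [0, 0, 0], "fingers": 255},
])

```text
t: 32.95
ee_pos: [572.2, 274.0, 97.7]
ee_rot: [0.0, 0.637, 0.771, 0.0]
force: [-0.2, 0.3, -2.5]
grip_width: 12.7
grasp_force: 30.0
```

```bash
python3 -c "
from h import *
im,W,ok=wrist('w12')
plan(572,274.4,47,100.8,1)
m=ok&(W[...,2]>28)&(W[...,2]<36)&(np.hypot(W[...,0]-534,W[...,1]-218)<140);q=W[m]
print(len(q),cv2.minAreaRect(q[:,:2].astype(np.float32)))
s,p,R=pose();T=(W-p)@R
for v in range(239,310,8):print(v,[np.round(T[v,u]).astype(int).tolist() for u in (300,320,340)])"
```

```text
at [572.2 274.   97.6] phi 100.9 tilt [ 0.001  0.    -1.   ] w 12.6 F 30.0 t 33.0
[0.4, -0.1, 50.6] dr 0.002
5317 ((533.5621948242188, 218.61709594726562), (174.04881286621094, 174.16221618652344), 10.656824111938477)
239 [[14, -12, 26], [16, 1, 22], [15, 13, 25]]
247 [[10, -12, 23], [12, 1, 18], [10, 13, 24]]
255 [[5, -12, 21], [9, 1, 12], [5, 13, 22]]
263 [[1, -12, 19], [7, 1, 3], [2, 13, 16]]
271 [[-1, -11, 11], [7, 1, -9], [-1, 13, 11]]
279 [[-12, -12, 24], [8, 1, -20], [-13, 14, 25]]
287 [[11, -9, -35], [8, 1, -29], [11, 10, -36]]
295 [[10, -8, -43], [3, 1, -29], [11, 10, -44]]
303 [[10, -8, -50], [-1, 1, -29], [9, 9, -48]]
```

Request:
jog_arm([
  {"travel": [0, 0, 10], "dr": [0, 0, 0], "fingers": 255},
  {"travel": [0, 0, 10], "dr": [0, 0, 0], "fingers": 255},
  {"travel": [0, 0, 12], "dr": [0, 0, 0], "fingers": 255},
  {"travel": [0, 0, 10], "dr": [0, 0, 0], "fingers": 255},
  {"travel": [0, 0, 5], "dr": [0, 0, 0], "fingers": 255},
  {"travel": [0, 0, 3], "dr": [0, 0, 0], "fingers": 255},
  {"travel": [0, 0, 0.5], "dr": [0, 0, 0], "fingers": 255},
  {"travel": [0, 0, 0], "dr": [0, 0, 0], "fingers": 255},
  {"travel": [0, 0, 0], "dr": [0, 0, 0], "fingers": 255},
  {"travel": [0, 0, 0], "dr": [0, 0, 0], "fingers": 255},
])

```text
t: 34.0
ee_pos: [572.2, 274.1, 47.9]
ee_rot: [0.0, 0.637, 0.771, 0.0]
force: [-2.7, -1.9, 5.9]
grip_width: 12.7
grasp_force: 30.1
```

Request:
jog_arm([
  {"travel": [0, 0, 0], "dr": [0, 0, 0], "fingers": 170},
  {"travel": [0, 0, 0], "dr": [0, 0, 0], "fingers": 160},
  {"travel": [0, 0, 0], "dr": [0, 0, 0], "fingers": 160},
  {"travel": [0, 0, 0], "dr": [0, 0, 0], "fingers": 160},
  {"travel": [0, 0, 0], "dr": [0, 0, 0], "fingers": 160},
  {"travel": [0, 0, -10], "dr": [0, 0, 0], "fingers": 160},
  {"travel": [0, 0, -20], "dr": [0, 0, 0], "fingers": 160},
  {"travel": [0, 0, -30], "dr": [0, 0, 0], "fingers": 95},
  {"travel": [0, 0, -30], "dr": [0, 0, 0], "fingers": 95},
  {"travel": [0, 0, 0], "dr": [0, 0, 0], "fingers": 95},
])

```text
t: 35.0
ee_pos: [574.7, 274.9, 142.4]
ee_rot: [0.003, 0.637, 0.771, 0.004]
force: [0.0, 1.4, -0.5]
grip_width: 53.7
grasp_force: 0.0
```

```bash
python3 -c "
from h import *
im,W,ok=wrist()
rect(W,ok,572,274.4,35,68,90)
plan(442.2,-47.5,136,134,14)"
```

```text
395 zmed 76.8 zmax 78.7 [570.9 274. ] [15.7 15.7] 63.1
at [573.5 274.4 139.8] phi 100.9 tilt [ 0.005  0.002 -1.   ] w 55.9 F 0.0 t 35.0
[-20.8, -13.5, 0.3] dr -0.041
[-20.2, -14.4, 0.3] dr -0.041
[-19.6, -15.2, 0.3] dr -0.041
[-19.0, -16.0, 0.3] dr -0.041
[-18.3, -16.8, 0.3] dr -0.041
[-17.6, -17.5, 0.3] dr -0.041
[-16.9, -18.2, 0.3] dr -0.041
[-16.1, -18.9, 0.3] dr -0.041
[-15.3, -19.6, 0.3] dr -0.041
[-14.5, -20.2, 0.3] dr -0.041
[-13.6, -20.8, 0.3] dr -0.041
[-12.8, -21.3, 0.3] dr -0.041
[-11.9, -21.8, 0.3] dr -0.041
[-11.0, -22.3, 0.3] dr -0.041
```

The levelling foot stands in the red tub (top 76.8 mm). Next is the yellow cap.

Request:
jog_arm([
  {"travel": [-20.8, -13.5, 0.3], "dr": [0, 0, -0.041], "fingers": 95},
  {"travel": [-20.2, -14.4, 0.3], "dr": [0, 0, -0.041], "fingers": 95},
  {"travel": [-19.6, -15.2, 0.3], "dr": [0, 0, -0.041], "fingers": 95},
  {"travel": [-19, -16, 0.3], "dr": [0, 0, -0.041], "fingers": 95},
  {"travel": [-18.3, -16.8, 0.3], "dr": [0, 0, -0.041], "fingers": 95},
  {"travel": [-17.6, -17.5, 0.3], "dr": [0, 0, -0.041], "fingers": 95},
  {"travel": [-16.9, -18.2, 0.3], "dr": [0, 0, -0.041], "fingers": 95},
  {"travel": [-16.1, -18.9, 0.3], "dr": [0, 0, -0.041], "fingers": 95},
  {"travel": [-15.3, -19.6, 0.3], "dr": [0, 0, -0.041], "fingers": 95},
  {"travel": [-14.5, -20.2, 0.3], "dr": [0, 0, -0.041], "fingers": 95},
])

```text
t: 36.05
ee_pos: [476.9, 43.2, 132.9]
ee_rot: [-0.001, 0.466, 0.885, -0.0]
force: [0.5, -0.3, -0.3]
grip_width: 57.4
grasp_force: 0.0
```

Request:
jog_arm([
  {"travel": [-13.6, -20.8, 0.3], "dr": [0, 0, -0.041], "fingers": 95},
  {"travel": [-12.8, -21.3, 0.3], "dr": [0, 0, -0.041], "fingers": 95},
  {"travel": [-11.9, -21.8, 0.3], "dr": [0, 0, -0.041], "fingers": 95},
  {"travel": [-11, -22.3, 0.3], "dr": [0, 0, -0.041], "fingers": 95},
  {"travel": [0, 0, 10], "dr": [0, 0, 0], "fingers": 95},
  {"travel": [0, 0, 15], "dr": [0, 0, 0], "fingers": 95},
  {"travel": [0, 0, 10], "dr": [0, 0, 0], "fingers": 95},
  {"travel": [0, 0, 0], "dr": [0, 0, 0], "fingers": 95},
  {"travel": [0, 0, 0], "dr": [0, 0, 0], "fingers": 95},
  {"travel": [0, 0, 0], "dr": [0, 0, 0], "fingers": 95},
])

```text
t: 37.05
ee_pos: [440.7, -47.7, 97.8]
ee_rot: [0.0, 0.392, 0.92, 0.0]
force: [-0.0, -0.1, -0.9]
grip_width: 57.7
grasp_force: 0.0
```

```bash
python3 -c "
from h import *
im,W,ok=wrist('w13')
rect(W,ok,442.2,-47.5,45,48,70);rect(W,ok,442.2,-47.5,45,54,70)
s,p,R=pose();T=(W-p)@R;v,u=np.where(ok&(np.hypot(W[...,0]-442,W[...,1]+47)<30)&(W[...,2]>54)&(W[...,2]<65))
q=T[v,u];print('inner/outer y hist',np.histogram(q[:,1],np.arange(-24,24,2)))
plan(442.2,-47.5,32,134,1)"
```

```text
1624 zmed 58.5 zmax 60.9 [443.4 -47.5] [36. 37.] 43.4
1333 zmed 58.7 zmax 60.9 [443.4 -47.4] [36.1 36.9] 43.9
inner/outer y hist (array([  0,   0,   0,   0, 145, 155,  76,  49,  47,  42,  50,  51,  49,
        50,  49,  49,  49,  48,  44,  50, 170, 149,  11]), array([-24, -22, -20, -18, -16, -14, -12, -10,  -8,  -6,  -4,  -2,   0,
         2,   4,   6,   8,  10,  12,  14,  16,  18,  20,  22]))
at [440.8 -47.7  97.9] phi 133.8 tilt [ 0.001 -0.    -1.   ] w 57.6 F 0.0 t 37.1
[-0.8, 1.2, 65.9] dr -0.004
```

The yellow cap measured 36 x 36, yaw 43.7°, top at 58.5. I'll descend and close gently.

Request:
jog_arm([
  {"travel": [-1.7, 2, 10], "dr": [0, 0, 0], "fingers": 95},
  {"travel": [0, 0, 15], "dr": [0, 0, 0], "fingers": 95},
  {"travel": [0, 0, 15], "dr": [0, 0, 0], "fingers": 95},
  {"travel": [0, 0, 15], "dr": [0, 0, 0], "fingers": 95},
  {"travel": [0, 0, 10], "dr": [0, 0, 0], "fingers": 95},
  {"travel": [0, 0, 0], "dr": [0, 0, 0], "fingers": 95},
  {"travel": [0, 0, 0], "dr": [0, 0, 0], "fingers": 120},
  {"travel": [0, 0, 0], "dr": [0, 0, 0], "fingers": 140},
  {"travel": [0, 0, 0], "dr": [0, 0, 0], "fingers": 148},
  {"travel": [0, 0, 0], "dr": [0, 0, 0], "fingers": 154},
])

```text
t: 38.1
ee_pos: [443.3, -47.9, 33.0]
ee_rot: [0.001, 0.393, 0.92, 0.0]
force: [0.3, 0.6, -0.8]
grip_width: 37.5
grasp_force: 0.0
```

Request:
jog_arm([
  {"travel": [0, 0, 0], "dr": [0, 0, 0], "fingers": 158},
  {"travel": [0, 0, 0], "dr": [0, 0, 0], "fingers": 162},
  {"travel": [0, 0, 0], "dr": [0, 0, 0], "fingers": 166},
  {"travel": [0, 0, 0], "dr": [0, 0, 0], "fingers": 170},
  {"travel": [0, 0, 0], "dr": [0, 0, 0], "fingers": 175},
  {"travel": [0, 0, 0], "dr": [0, 0, 0], "fingers": 180},
  {"travel": [0, 0, 0], "dr": [0, 0, 0], "fingers": 185},
  {"travel": [0, 0, 0], "dr": [0, 0, 0], "fingers": 190},
  {"travel": [0, 0, 0], "dr": [0, 0, 0], "fingers": 190},
  {"travel": [0, 0, 0], "dr": [0, 0, 0], "fingers": 190},
])

```text
t: 39.1
ee_pos: [443.0, -47.8, 32.5]
ee_rot: [0.0, 0.393, 0.92, -0.0]
force: [0.3, -0.1, 0.6]
grip_width: 23.3
grasp_force: 0.0
```

```bash
python3 -c "
from h import *
im,W,ok=wrist()
s,p,R=pose();T=(W-p)@R;print(p,s['grip_width'],s['grasp_force'])
hsv=cv2.cvtColor(im['pixels'],cv2.COLOR_BGR2HSV)
y=(hsv[...,0]>20)&(hsv[...,0]<36)&(hsv[...,1]>150)&(np.hypot(W[...,0]-443,W[...,1]+47)<45)
for lo,hi in((54,75),(48,54),(12,45),(2,12)):
  m=y&(W[...,2]>lo)&(W[...,2]<hi);q=T[m]
  print(lo,hi,m.sum(),np.round(np.percentile(q,[2,50,98],0),1).tolist() if m.sum() else '')
v,u=np.where(y);print(u.min(),u.max(),v.min(),v.max())
for v in range(250,340,8):print(v,[(np.round(T[v,u]).astype(int).tolist(),'Y' if y[v,u] else '-') for u in range(270,375,15)])
from workcell import get_image
for n in('top','side'):
  t=get_image(n);P,o=world(t);h=cv2.cvtColor(t['pixels'],cv2.COLOR_BGR2HSV);k=(h[...,0]>20)&(h[...,0]<36)&(h[...,1]>170)&(np.hypot(P[...,0]-443,P[...,1]+47)<50)&(P[...,2]>3)
  q=P[k];print(n,k.sum(),np.round(np.percentile(q,[2,50,98],0),1).tolist() if k.sum() else '')
  rect(P,k,443,-47,50,52,75)
"
```

```text
[442.95170113 -47.77799352  32.51888348] 23.731066051497805 0.0
54 75 1600 [[-17.8, -16.7, -30.9], [14.0, 0.3, -26.1], [18.1, 17.7, -21.9]]
48 54 602 [[-14.9, -16.0, -21.4], [17.3, 0.8, -18.7], [18.2, 17.2, -15.6]]
12 45 3028 [[-14.5, -15.8, -11.7], [0.7, 0.8, -3.4], [18.5, 17.1, 18.3]]
2 12 997 [[6.3, -21.8, 21.1], [19.9, 0.2, 23.9], [23.0, 22.8, 28.1]]
155 498 224 414
250 [([4, -32, 32], '-'), ([7, -22, 24], 'Y'), ([18, -11, -5], 'Y'), ([18, -2, -5], 'Y'), ([18, 6, -6], 'Y'), ([18, 14, -5], 'Y'), ([4, 26, 32], '-')]
258 [([-1, -32, 31], '-'), ([2, -22, 25], 'Y'), ([18, -10, -18], 'Y'), ([18, -2, -19], 'Y'), ([18, 5, -18], 'Y'), ([17, 13, -16], 'Y'), ([0, 26, 30], '-')]
266 [([-7, -33, 32], '-'), ([17, -17, -27], 'Y'), ([17, -9, -26], 'Y'), ([17, -2, -26], 'Y'), ([17, 5, -26], 'Y'), ([17, 12, -26], 'Y'), ([-7, 27, 31], '-')]
274 [([-12, -33, 31], '-'), ([13, -17, -27], 'Y'), ([3, -11, -3], 'Y'), ([3, -3, -4], 'Y'), ([3, 6, -3], 'Y'), ([3, 14, -3], 'Y'), ([-13, 27, 33], '-')]
282 [([-18, -33, 32], '-'), ([10, -17, -30], '-'), ([-2, -11, -4], 'Y'), ([-2, -3, -4], 'Y'), ([-2, 6, -3], '
[... 620 characters left out ...]
), ([-14, 6, -17], 'Y'), ([-4, 12, -35], '-'), ([10, 16, -59], '-')]
322 [([30, -14, -98], '-'), ([9, -13, -63], '-'), ([-14, -10, -25], 'Y'), ([-14, -2, -26], 'Y'), ([-14, 5, -26], 'Y'), ([-8, 12, -36], '-'), ([10, 16, -66], '-')]
330 [([32, -13, -106], '-'), ([9, -13, -69], '-'), ([-55, -14, 32], '-'), ([-55, -3, 31], '-'), ([-55, 7, 32], '-'), ([-18, 13, -27], 'Y'), ([10, 15, -71], '-')]
338 [([30, -13, -106], '-'), ([30, -9, -106], '-'), ([29, -5, -105], '-'), ([30, -1, -107], '-'), ([29, 3, -105], '-'), ([30, 7, -106], '-'), ([30, 11, -106], '-')]
top 0 
few 0
side 290 [[421.1, -65.4, 6.1], [443.6, -36.3, 31.3], [465.1, -23.9, 57.0]]
25 zmed 54.7 zmax 58.6 [435.3 -37.8] [34.4 13.5] 51.0
```

The numbers explain both odd grips. The real fingertips end about 30 mm behind the reported TCP, so earlier grips caught only the top few mm, and here the fingers closed just above the plug. I'll rise, open and go about 20 mm lower.

Request:
jog_arm([
  {"travel": [0, 0, -10], "dr": [0, 0, 0], "fingers": 190},
  {"travel": [0, 0, -5], "dr": [0, 0, 0], "fingers": 95},
  {"travel": [0, 0, 0], "dr": [0, 0, 0], "fingers": 95},
  {"travel": [0, 0, 0], "dr": [0, 0, 0], "fingers": 95},
  {"travel": [0, 0, 0], "dr": [0, 0, 0], "fingers": 95},
  {"travel": [0, 0, 0], "dr": [0, 0, 0], "fingers": 95},
  {"travel": [0, 0, 0], "dr": [0, 0, 0], "fingers": 95},
  {"travel": [0, 0, 0], "dr": [0, 0, 0], "fingers": 95},
  {"travel": [0, 0, 0], "dr": [0, 0, 0], "fingers": 95},
  {"travel": [0, 0, 0], "dr": [0, 0, 0], "fingers": 95},
])

```text
t: 40.25
ee_pos: [442.9, -47.7, 47.5]
ee_rot: [-0.0, 0.393, 0.92, -0.0]
force: [-0.2, -0.1, -0.4]
grip_width: 57.5
grasp_force: 0.0
```

```bash
python3 -c "
from h import *
im,W,ok=wrist()
s,p,R=pose();T=(W-p)@R;print(p,s['grip_width'],s['grasp_force'])
rect(W,ok,443,-47.5,40,52,62)
for u in range(225,265,5):
  print(u,[(v,)+tuple(np.round(T[v,u]).astype(int)) for v in range(272,308,5)])
from workcell import get_image
t=get_image('side');P,o=world(t)
m=o&(np.hypot(P[...,0]-443,P[...,1]+47)<60)&(P[...,2]>45);hs=cv2.cvtColor(t['pixels'],cv2.COLOR_BGR2HSV);m&=hs[...,1]<120
q=P[m];print('side non-yellow near',len(q),np.round(np.percentile(q[:,2],[1,5,20,50]),1));k=q[q[:,2].argsort()[:12]];print(np.round((k-p)@R).tolist())
"
```

```text
[442.94257756 -47.77421931  47.48097089] 57.59243682098987 0.0
2319 zmed 58.6 zmax 60.7 [443.5 -47.6] [36.  37.4] 43.3
225 [(272, np.int64(-17), np.int64(-67), np.int64(45)), (277, np.int64(-21), np.int64(-68), np.int64(47)), (282, np.int64(-25), np.int64(-68), np.int64(46)), (287, np.int64(-29), np.int64(-68), np.int64(46)), (292, np.int64(10), np.int64(-43), np.int64(-40)), (297, np.int64(10), np.int64(-42), np.int64(-45)), (302, np.int64(10), np.int64(-41), np.int64(-49)), (307, np.int64(10), np.int64(-39), np.int64(-54))]
230 [(272, np.int64(-17), np.int64(-64), np.int64(47)), (277, np.int64(-21), np.int64(-64), np.int64(47)), (282, np.int64(-25), np.int64(-64), np.int64(46)), (287, np.int64(-29), np.int64(-65), np.int64(47)), (292, np.int64(10), np.int64(-41), np.int64(-39)), (297, np.int64(10), np.int64(-39), np.int64(-45)), (302, np.int64(10), np.int64(-38), np.int64(-50)), (307, np.int64(10), np.int64(-37), np.int64(-54))]
235 [(272, np.int64(-18), np.int64(-60), np.int64(47)), (277, np.int64(-21), np.int64(-60), np.int64(47)), (282, np.int64(-25), np.int64(-60), np.int64(45)
[... 1919 characters left out ...]
t64(-17), np.int64(-42), np.int64(46)), (277, np.int64(-21), np.int64(-42), np.int64(46)), (282, np.int64(-25), np.int64(-43), np.int64(46)), (287, np.int64(9), np.int64(-28), np.int64(-32)), (292, np.int64(6), np.int64(-28), np.int64(-32)), (297, np.int64(4), np.int64(-29), np.int64(-32)), (302, np.int64(2), np.int64(-28), np.int64(-35)), (307, np.int64(0), np.int64(-28), np.int64(-34))]
side non-yellow near 6940 [ 87.4 152.9 185.2 302.1]
[[-7.0, 16.0, 2.0], [3.0, -32.0, -24.0], [10.0, -33.0, -27.0], [-11.0, -31.0, -28.0], [8.0, -32.0, -28.0], [-1.0, -30.0, -28.0], [2.0, -30.0, -28.0], [-7.0, -31.0, -28.0], [8.0, -41.0, -28.0], [0.0, -31.0, -28.0], [-4.0, -30.0, -28.0], [7.0, -30.0, -29.0]]
```

Both cameras put the tips 28 mm behind the TCP. I'll descend to TCP z of about 9.5 (tips at about 37) and close gently.

Request:
jog_arm([
  {"travel": [0, 0, 10], "dr": [0, 0, 0], "fingers": 95},
  {"travel": [0, 0, 10], "dr": [0, 0, 0], "fingers": 95},
  {"travel": [0, 0, 10], "dr": [0, 0, 0], "fingers": 95},
  {"travel": [0, 0, 8], "dr": [0, 0, 0], "fingers": 95},
  {"travel": [0, 0, 0], "dr": [0, 0, 0], "fingers": 95},
  {"travel": [0, 0, 0], "dr": [0, 0, 0], "fingers": 120},
  {"travel": [0, 0, 0], "dr": [0, 0, 0], "fingers": 140},
  {"travel": [0, 0, 0], "dr": [0, 0, 0], "fingers": 150},
  {"travel": [0, 0, 0], "dr": [0, 0, 0], "fingers": 160},
  {"travel": [0, 0, 0], "dr": [0, 0, 0], "fingers": 180},
])

```text
t: 41.35
ee_pos: [443.2, -47.8, 9.8]
ee_rot: [0.0, 0.393, 0.92, 0.0]
force: [-0.6, -0.3, 2.3]
grip_width: 35.7
grasp_force: 30.0
```

Request:
jog_arm([
  {"travel": [0, 0, 0], "dr": [0, 0, 0], "fingers": 255},
  {"travel": [0, 0, 0], "dr": [0, 0, 0], "fingers": 255},
  {"travel": [0, 0, 0], "dr": [0, 0, 0], "fingers": 255},
  {"travel": [0, 0, 0], "dr": [0, 0, 0], "fingers": 255},
  {"travel": [0, 0, 0], "dr": [0, 0, 0], "fingers": 255},
  {"travel": [0, 0, 0], "dr": [0, 0, 0], "fingers": 255},
  {"travel": [0, 0, 0], "dr": [0, 0, 0], "fingers": 255},
  {"travel": [0, 0, 0], "dr": [0, 0, 0], "fingers": 255},
  {"travel": [0, 0, 0], "dr": [0, 0, 0], "fingers": 255},
  {"travel": [0, 0, 0], "dr": [0, 0, 0], "fingers": 255},
])

```text
t: 42.35
ee_pos: [443.2, -47.8, 9.8]
ee_rot: [0.0, 0.393, 0.92, 0.0]
force: [-0.5, -0.1, 5.0]
grip_width: 35.9
grasp_force: 30.0
```

A firm 36 mm grip. I'll lift and carry.

Request:
jog_arm([
  {"travel": [0, 0, -5], "dr": [0, 0, 0], "fingers": 255},
  {"travel": [0, 0, -10], "dr": [0, 0, 0], "fingers": 255},
  {"travel": [0, 0, -20], "dr": [0, 0, 0], "fingers": 255},
  {"travel": [0, 0, -20], "dr": [0, 0, 0], "fingers": 255},
  {"travel": [0, 0, -20], "dr": [0, 0, 0], "fingers": 255},
  {"travel": [0, 0, -20], "dr": [0, 0, 0], "fingers": 255},
  {"travel": [0, 0, -5], "dr": [0, 0, 0], "fingers": 255},
  {"travel": [0, 0, 0], "dr": [0, 0, 0], "fingers": 255},
  {"travel": [0, 0, 0], "dr": [0, 0, 0], "fingers": 255},
  {"travel": [0, 0, 0], "dr": [0, 0, 0], "fingers": 255},
])

```text
t: 43.35
ee_pos: [442.2, -47.6, 108.6]
ee_rot: [-0.001, 0.393, 0.92, -0.0]
force: [-0.1, 0.0, -1.4]
grip_width: 35.7
grasp_force: 30.0
```

```bash
python3 -c "
from h import *
plan(495.6,162.1,109,100.8,9)"
```

```text
at [442.2 -47.6 108.6] phi 133.8 tilt [-0.002  0.    -1.   ] w 35.7 F 30.0 t 43.4
[12.7, 20.4, -0.0] dr 0.064
[14.0, 19.5, -0.0] dr 0.064
[15.2, 18.6, -0.0] dr 0.064
[16.4, 17.6, -0.0] dr 0.064
[17.5, 16.5, -0.0] dr 0.064
[18.5, 15.4, -0.0] dr 0.064
[19.4, 14.2, -0.0] dr 0.064
[20.3, 12.9, -0.0] dr 0.064
[21.1, 11.6, -0.0] dr 0.064
```

Request:
jog_arm([
  {"travel": [12.7, 20.4, 0], "dr": [0, 0, 0.064], "fingers": 255},
  {"travel": [14, 19.5, 0], "dr": [0, 0, 0.064], "fingers": 255},
  {"travel": [15.2, 18.6, 0], "dr": [0, 0, 0.064], "fingers": 255},
  {"travel": [16.4, 17.6, 0], "dr": [0, 0, 0.064], "fingers": 255},
  {"travel": [17.5, 16.5, 0], "dr": [0, 0, 0.064], "fingers": 255},
  {"travel": [18.5, 15.4, 0], "dr": [0, 0, 0.064], "fingers": 255},
  {"travel": [19.4, 14.2, 0], "dr": [0, 0, 0.064], "fingers": 255},
  {"travel": [20.3, 12.9, 0], "dr": [0, 0, 0.064], "fingers": 255},
  {"travel": [21.1, 11.6, 0], "dr": [0, 0, 0.064], "fingers": 255},
  {"travel": [0, 0, 0], "dr": [0, 0, 0], "fingers": 255},
])

```text
t: 44.35
ee_pos: [496.4, 164.1, 108.4]
ee_rot: [-0.001, 0.637, 0.771, -0.0]
force: [-0.3, -0.7, 0.0]
grip_width: 35.9
grasp_force: 30.0
```

Request:
jog_arm([
  {"travel": [0, 0, 0], "dr": [0, 0, 0], "fingers": 255},
  {"travel": [0, 0, 10], "dr": [0, 0, 0], "fingers": 255},
  {"travel": [0, 0, 15], "dr": [0, 0, 0], "fingers": 255},
  {"travel": [0, 0, 10], "dr": [0, 0, 0], "fingers": 255},
  {"travel": [0, 0, 5], "dr": [0, 0, 0], "fingers": 255},
  {"travel": [0, 0, 0], "dr": [0, 0, 0], "fingers": 255},
  {"travel": [0, 0, 0], "dr": [0, 0, 0], "fingers": 255},
  {"travel": [0, 0, 0], "dr": [0, 0, 0], "fingers": 255},
  {"travel": [0, 0, 0], "dr": [0, 0, 0], "fingers": 255},
  {"travel": [0, 0, 0], "dr": [0, 0, 0], "fingers": 255},
])

```text
t: 45.35
ee_pos: [496.6, 162.0, 69.8]
ee_rot: [0.0, 0.638, 0.77, 0.0]
force: [-0.1, -0.3, -0.5]
grip_width: 35.6
grasp_force: 30.0
```

```bash
python3 -c "
from h import *
im,W,ok=wrist()
plan(495.6,162.1,20.5,100.8,1)
m=ok&(W[...,2]>28)&(W[...,2]<36)&(np.hypot(W[...,0]-534,W[...,1]-218)<140);q=W[m]
print(len(q),cv2.minAreaRect(q[:,:2].astype(np.float32)))
s,p,R=pose();T=(W-p)@R
hsv=cv2.cvtColor(im['pixels'],cv2.COLOR_BGR2HSV)
y=ok&(hsv[...,0]>20)&(hsv[...,0]<36)&(hsv[...,1]>150)&(np.linalg.norm(T-[0,0,-20],axis=-1)<55)
print(y.sum(),np.round(np.percentile(T[y],[1,50,99],0),1).tolist())
k=T[y&(T[...,2]<-30)];print('rim',np.round(np.percentile(k,[1,99],0),1).tolist() if len(k) else '')
"
```

```text
at [496.6 162.   69.8] phi 100.8 tilt [ 0.001 -0.    -1.   ] w 35.4 F 30.0 t 45.4
[0.3, -0.9, 49.3] dr -0.0
14457 ((533.8017578125, 218.57838439941406), (174.86807250976562, 173.58145141601562), 10.7807035446167)
8416 [[-14.1, -20.5, -50.3], [16.6, 0.7, -27.7], [23.4, 22.0, 3.9]]
rim [[-14.2, -16.9, -50.7], [18.8, 18.8, -30.3]]
```

Request:
jog_arm([
  {"travel": [0, -0.6, 10], "dr": [0, 0, 0], "fingers": 255},
  {"travel": [0, 0, 10], "dr": [0, 0, 0], "fingers": 255},
  {"travel": [0, 0, 10], "dr": [0, 0, 0], "fingers": 255},
  {"travel": [0, 0, 10], "dr": [0, 0, 0], "fingers": 255},
  {"travel": [0, 0, 5], "dr": [0, 0, 0], "fingers": 255},
  {"travel": [0, 0, 3], "dr": [0, 0, 0], "fingers": 255},
  {"travel": [0, 0, 1], "dr": [0, 0, 0], "fingers": 255},
  {"travel": [0, 0, 0], "dr": [0, 0, 0], "fingers": 255},
  {"travel": [0, 0, 0], "dr": [0, 0, 0], "fingers": 255},
  {"travel": [0, 0, 0], "dr": [0, 0, 0], "fingers": 255},
])

```text
t: 46.4
ee_pos: [496.1, 161.9, 20.9]
ee_rot: [0.0, 0.638, 0.77, 0.0]
force: [0.1, -0.2, -1.1]
grip_width: 35.9
grasp_force: 30.0
```

Request:
jog_arm([
  {"travel": [0, 0, 0], "dr": [0, 0, 0], "fingers": 150},
  {"travel": [0, 0, 0], "dr": [0, 0, 0], "fingers": 120},
  {"travel": [0, 0, 0], "dr": [0, 0, 0], "fingers": 110},
  {"travel": [0, 0, 0], "dr": [0, 0, 0], "fingers": 110},
  {"travel": [0, 0, 0], "dr": [0, 0, 0], "fingers": 110},
  {"travel": [0, 0, -10], "dr": [0, 0, 0], "fingers": 110},
  {"travel": [0, 0, -20], "dr": [0, 0, 0], "fingers": 110},
  {"travel": [0, 0, -30], "dr": [0, 0, 0], "fingers": 110},
  {"travel": [0, 0, -30], "dr": [0, 0, 0], "fingers": 110},
  {"travel": [0, 0, 0], "dr": [0, 0, 0], "fingers": 110},
])

```text
t: 47.4
ee_pos: [498.5, 162.4, 115.2]
ee_rot: [0.003, 0.638, 0.77, 0.003]
force: [-0.1, 1.7, -0.4]
grip_width: 52.3
grasp_force: 0.0
```

Request:
jog_arm([
  {"travel": [-20, 0, -20], "dr": [0, 0, 0], "fingers": 110},
  {"travel": [-30, 0, -30], "dr": [0, 0, 0], "fingers": 110},
  {"travel": [-30, 0, -30], "dr": [0, 0, 0], "fingers": 110},
  {"travel": [-30, 0, 0], "dr": [0, 0, 0], "fingers": 110},
  {"travel": [-30, 0, 0], "dr": [0, 0, 0], "fingers": 110},
  {"travel": [-20, 0, 0], "dr": [0, 0, 0], "fingers": 110},
  {"travel": [0, 0, 0], "dr": [0, 0, 0], "fingers": 110},
  {"travel": [0, 0, 0], "dr": [0, 0, 0], "fingers": 110},
  {"travel": [0, 0, 0], "dr": [0, 0, 0], "fingers": 110},
  {"travel": [0, 0, 0], "dr": [0, 0, 0], "fingers": 110},
])

```text
t: 48.4
ee_pos: [525.5, 5.7, 190.5]
ee_rot: [-0.0, 0.637, 0.771, -0.0]
force: [-0.3, -0.1, -0.5]
grip_width: 52.2
grasp_force: 0.0
```

```bash
python3 -c "
from h import *
from workcell import get_image
print(pose()[1])
im0,W,ok=wrist()
T=dict(orange=(590.2,180,70,80),foot=(477,256.5,70,80),lev=(571,274,70,82),yellow=(495.8,162.3,63,74))
O=dict(wcap=(550,-63,48,66),blue=(571.7,-181,50,70),pink=(370,-336,50,75),tape=(561,-311,40,56))
print('wrist');[(print(k),rect(W,ok,a,b,36,c,d)) for k,(a,b,c,d) in T.items()]
for n in('side','top'):
  t=get_image(n);P,o=world(t);print(n)
  [(print(k),rect(P,o,a,b,36 if k!='tape' else 50,c,d)) for k,(a,b,c,d) in {**T,**O}.items()]
"
```

```text
[525.49935487   5.68794028 190.47115271]
wrist
orange
893 zmed 74.5 zmax 77.4 [591.2 176. ] [44.5 31.2] 10.7
foot
few 0
lev
few 0
yellow
783 zmed 68.9 zmax 72.0 [497.6 159.8] [35.8 31.4] 9.5
side
orange
152 zmed 73.1 zmax 77.4 [589.4 175.7] [43.8 32.5] 11.7
foot
167 zmed 73.5 zmax 76.6 [474.7 255. ] [30.1 31.1] 11.2
lev
97 zmed 75.3 zmax 79.5 [569.2 272.4] [15.4 14.9] 47.8
yellow
216 zmed 67.0 zmax 70.5 [495.2 160.9] [36.2 37.6] 10.2
wcap
220 zmed 56.1 zmax 61.1 [549.9 -64.8] [39.7 36.9] 79.7
blue
106 zmed 58.9 zmax 66.9 [ 569.4 -177.9] [49.2 30.9] 55.6
pink
57 zmed 62.3 zmax 67.3 [ 371.3 -337.1] [15.5 15.2] 45.1
tape
84 zmed 45.0 zmax 50.1 [ 572.8 -298.8] [46.5 82.1] 48.1
top
orange
76 zmed 73.7 zmax 77.1 [588.8 182.6] [44.4 22.2] 8.4
foot
119 zmed 74.0 zmax 77.4 [475.  257.8] [30.4 31. ] 11.2
lev
63 zmed 75.3 zmax 79.2 [570. 274.] [16.3 14.5] 46.0
yellow
27 zmed 67.0 zmax 71.0 [495.3 146.5] [12.4 36.6] 78.3
wcap
11 zmed 58.0 zmax 60.4 [538.7 -77.3] [ 2.  15.8] 87.0
blue
177 zmed 62.2 zmax 68.6 [ 572.2 -180. ] [44.2 39.9] 75.8
pink
82 zmed 64.8 zmax 68.4 [ 370.1 -335.3] [15.1 15.6] 0.2
tape
445 zmed 46.6 zmax 51.4 [ 561.4 -309.9] [82.4 83.1] 2.7
```

All four parts are in their tubs at floor height (tops at 74, 74, 76 and 68 mm). The look-alikes and the tape are where they were. I'll hand it in.

```bash
python3 -c "
from workcell import ticket
print(ticket.sign_off())"
```

```text
the job is handed in; nothing more can be done
None
```

The kit is made up and handed in at about 48 s: the orange connector is in the white tub, the post foot in the blue, the levelling foot in the red and the yellow cap in the green, each upright on its floor by the final camera check, with the blue connector and white cap left standing.

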